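# Swing a forked sill beam about the corner post on to the model wall

## Task

On the white foam base of the model stable, push the forked end of the wooden sill beam snugly on to the dark corner post while the beam still stands askew. Then, keeping the fork nested on the post, swing the beam round the post until its side lies flush along the low blue foam wall, which was glued on by eye and is not quite true, press it lightly but definitely against the wall for a good second, and let go, leaving it there. Push gently throughout, as the foam and the glued post are easily damaged, and leave the little ladder, the glue bottle and the trough where they stand.

Things in the scene. Friction and masses are not known exactly. Their poses are not given: they have to be found in the camera images.
- slab: fixed white foam base board 360 x 420 x 20 mm lying on the table; origin at the centre of its underside, z up. Its top is 20 mm above the table. Friction on it is ordinary and varies.
- post_foot (a point): foot of the axis of the fixed, round, dark wooden corner post, at the slab's top surface; post 14 mm diameter, 70 mm tall, rigid and upright. Axes as the slab's. It stands at slab (-60, -150) mm.
- corner_post: the same corner post as a body; origin and axes as post_foot. Damaged by more than about 25 N.
- plinth_face (a point): intended centre of the face of the low blue foam wall against which the sill must lie; axes as the slab's. The upright face is 120 mm long (y), 30 mm high, looks to +x, 15 mm to the -x side of the post's axis, from 25 to 145 mm past it towards +y; home, the beam reaches 85 mm past it. The real wall is fixed but lies up to 0.045 rad off, either way, turned about the post's axis: find it by feel.
- plinth: the same low blue wall as a body, 30 mm thick, rigid, fixed; its origin lies at the foot of the corner post's axis. Its axes show the intended line (as the slab's), not the real wall's, which may be turned by up to 0.045 rad about this origin. Dented by more than about 25 N.
- sill_mid (a point): loose wooden sill beam, 30 mm wide (x), 30 mm high (z), 227 mm long (y), about 0.13 kg; this point is its centre, 15 mm above its underside. +y points along the beam from the forked end to the plain square end, which lies 115 mm from this point. It starts on the slab, 0.5 to 0.8 rad askew to the wall, its plain end swung out to the slab's +x. Home, it is within 0.045 rad of the slab's axes.
- sill_fork (a point): point of the sill, 115 mm from sill_mid along its -y, that lies on the post's axis when the fork is fully nested; axes as sill_mid. The fork's two rounded prongs (6 mm radius, axes 9 mm either side of the middle) cup the post about 4 mm deep and centre on it when pushed along the beam. At the start this point is some 20 to 50 mm from the post, the fork pointing roughly at it.
- sill: the same beam as a body; origin 15 mm below sill_fork, axes as sill_mid.
- ladder: bystander: loose toy ladder lying on the slab, 50 x 90 x 10 mm, origin at the centre of its underside.
- glue: bystander: loose upright white bottle, 44 mm diameter, 110 mm tall, on the slab, origin at the centre of its underside.
- trough: bystander: loose small open wooden box 50 x 70 x 30 mm on the slab, origin at the centre of its underside.
Not all that is in view belongs to the job. Of the things that look like the sill, the largest one is meant.

How it is judged:
On the way, in this order (a step that is already met when the one before it is completed fails the run):
1. the fork is nested on the post (within 4 mm) and pushed against it with over 1 N, the beam still more than 0.2 rad askew to the wall (horizontal distance between sill_fork and post_foot below 0.004 m and contact force between sill and corner_post above 1 N and angle between the y axis of sill_mid and the y axis of slab, either way round above 0.2 rad), for 0.2 s.
2. still nested on the post, the beam is in line and pressed against the wall with over 2.5 N for half a second (horizontal distance between sill_fork and post_foot below 0.004 m and contact force between sill and plinth above 2.5 N and angle between the y axis of sill_mid and the y axis of slab, either way round below 0.06 rad), for 0.5 s.
At the end, for the whole second after the job is handed in: The sill lies at rest flat on the slab, released, its fork nested on the corner post within 4 mm, its side along the blue wall: in line within 0.06 rad of the slab's y axis, which allows for the wall's own 0.045 rad (horizontal distance between sill_fork and post_foot below 0.004 m and angle between the y axis of sill_mid and the y axis of slab, either way round below 0.06 rad and angle between sill_mid's own z axis and vertical below 0.04 rad and z of sill_mid in the frame of slab below 0.038 m and linear speed of sill below 0.01 m/s); the robot touches nothing.
It fails at once if the beam is brought near its line (within 0.2 rad) with its fork more than 8 mm off the post, instead of being swung about the post (angle between the y axis of sill_mid and the y axis of slab, either way round below 0.2 rad and horizontal distance between sill_fork and post_foot above 0.008 m).
It fails at once if the corner post is loaded with more than 25 N (contact force between corner_post and anything else above 25 N).
It fails at once if the foam wall is loaded with more than 25 N (contact force between plinth and anything else above 25 N).
It fails at once if the ladder, glue bottle or trough is moved by more than 15 mm (distance of any of ladder, glue, trough from where it was at the start of the episode above 0.015 m).
It also fails if it takes over 72 s, if anything falls off the work surface, if the arm or the gripper's body presses on something with over 40 N, if the wrist force passes 120 N, or if a joint passes its speed limit or range.

## Robot

A 6-joint arm with a two-finger parallel gripper is mounted at the origin on the work surface. World frame = base frame: x ahead of the robot, y to its left, z up, the work surface at z = 0. Lengths are in m, angles in rad, forces in N, time in s.
With the tool pointing down it reaches from about 0.35 to 1 m from the base axis. Payload 7.1 kg.
Tool frame: the origin (TCP) lies midway between the tips of the shut fingers; the grasp point (between the pads) lies 19 mm behind it; z points along the fingers, y is the direction in which the jaws open and shut (so a half turn about z gives the same grasp; the last joint's range is limited). The gripper opens to 85 mm and grips with 20 to 120 N. Pads are 22 mm wide; open, the fingers measure 114 mm over their backs; the gripper's body (76 mm by 85 mm) begins 54 mm behind the grasp point. The pads swing forward as they close: fully open they stand 13 mm farther back than shut.
Start: joints at [1.084, 0.423, 1.63, -0, 1.089, -0.019], TCP at [0.282, 0.558, 0.231] pointing down, gripper open.
Joint ranges: [-3, 3], [-0.9, 2.11], [0.09, 2.58], [-1.31, 4.45], [0.11, 2.69], [-2.54, 2.54]. Speed limits (rad/s): [2.39, 2.39, 3.01, 3.14, 3.14, 3.14].

## Interface

Orientations are given as a 3x3 rotation matrix whose columns are the frame's x, y, z axes.
In Python, from cell import ctrl gives the robot as it stands. The module is installed in compiled form; this text tells all that it offers.
- The arm moves only by the tool step_arm, never from a script. Its argument "increments" is one flat list of numbers, 5 for each row, row after row: the opening, from 0 (shut) to 1 (fully open), then the shift along the tool's x, y, z in cm, then the turn about the tool's z in rad. In form: [gripper, tx, ty, tz, roll, gripper, tx, ty, tz, roll, ...]. A call has 1 to 5 rows; each row is the pose to reach, as a shift and turn from the pose measured when the call began, along the tool's axes at that moment; what a row does not reach only later rows make up. A row lasts 1/10 s, in which the tool goes at most 50 mm and 8.59 degrees, less where a joint would pass 70% of its speed; a pose out of reach is approached as far as the arm can. A call with a gripper value outside its range is refused whole. The fingers move at their own pace and stop on an object; the grip force is fixed at half the most. Time passes only in rows, so rows that repeat a pose let the fingers close. It gives the time, the measured TCP pose, the force and the opening at its end, in the units of the state.
- ctrl.read_state(): the state, without advancing time (a new reading comes with each control period).
- ctrl.snapshot(name): name is "scene" or "top" or "wrist"; returns a dict with "image" (384x512x3 uint8, red, green, blue), "fx", "fy", "cx", "cy" (pixels), "R" (3x3) and "t" (3): a world point X has camera coordinates R X + t. Camera axes: x right, y down, z forward; pixel columns grow to the right and rows downward; lengths in m; the calibration is good to about 2 mm. The wrist camera is an equidistant fisheye: a pixel r from the principal point sees the ray r / f radians off the axis. A picture is of the moment at which its call begins. There is no depth.
- ctrl.hand_in(): hands the job in, once; it reports no verdict.
The state is a dict: "time_s": time; "joint_positions": joint angles; "joint_velocities": joint speeds; "joint_efforts": joint torques, N m; "eef_pos": TCP position; "ee_rot": TCP orientation; "ft_force": force on the tool from outside, world axes, zero at the start; "moment": the same for the moment, N m; "opening": finger opening in m.
Only numpy, scipy, OpenCV 4.12 (cv2) and the standard library are available. Lean on these libraries where they do the work, as an engineer would, in place of code of your own. Each camera call takes 0.05 s, during which the arm holds its last target.

## Working session

There is one attempt and no reset: what is moved stays moved. The work goes in short steps, Python scripts to look and compute and a tool call to move; the robot and the scene stay as the last step left them, time stands still between calls to the robot, and variables do not carry over. Pictures are saved under pics/ and viewed, and the job is handed in when it is done.

Besides the shell and the picture viewer there is one more tool, called after ">>>" as name(argument=value, ...) on one line, values as JSON. step_arm: Moves the arm, as the interface text tells. Its arguments: {"type":"object","properties":{"increments":{"type":"array"}},"required":["increments"]}

```bash
mkdir -p pics; cat > h.py <<'E'
from cell import ctrl
import numpy as np, cv2
def snap(n,f):
    s=ctrl.snapshot(n); cv2.imwrite(f'pics/{f}.png',s['image'][:,:,::-1]); np.savez(f'pics/{f}.npz',**s); return s
def ray(s,uv,z):
    R,t=np.array(s['R']),np.array(s['t']); C=-R.T@t
    d=R.T@np.array([(uv[0]-s['cx'])/s['fx'],(uv[1]-s['cy'])/s['fy'],1.]); return C+d*(z-C[2])/d[2]
def proj(s,X):
    p=np.array(s['R'])@np.array(X)+s['t']; return p[0]/p[2]*s['fx']+s['cx'],p[1]/p[2]*s['fy']+s['cy']
E
python3 - <<'E'
from h import *
for n in('scene','top','wrist'):
    s=snap(n,n+'0'); print(n,s['fx'],s['cx'],s['cy'],(-np.array(s['R']).T@s['t']).round(3))
st=ctrl.read_state()
print({k:np.round(v,3).tolist() for k,v in st.items()})
E
```

```text
scene 431.83420289757606 247.08797918739845 185.09258685103939 [1.17  0.146 0.906]
top 406.67730904753734 258.64045010431545 194.96248002247825 [ 0.205 -0.011  1.203]
wrist 297.3186396354542 252.8668114284638 197.95913740446665 [0.208 0.594 0.374]
{'time_s': 0.15, 'joint_positions': [1.084, 0.424, 1.63, -0.0, 1.089, -0.019], 'joint_velocities': [-0.001, -0.0, -0.005, -0.0, -0.002, -0.001], 'joint_efforts': [-0.002, -55.778, -28.202, -0.0, 0.005, -0.0], 'eef_pos': [0.282, 0.557, 0.231], 'ee_rot': [[-0.893, 0.451, -0.001], [0.451, 0.893, -0.001], [-0.0, -0.001, -1.0]], 'ft_force': [0.565, -0.012, -0.129], 'moment': [-0.009, -0.007, -0.008], 'opening': 0.086}
```

View pics/top0.png

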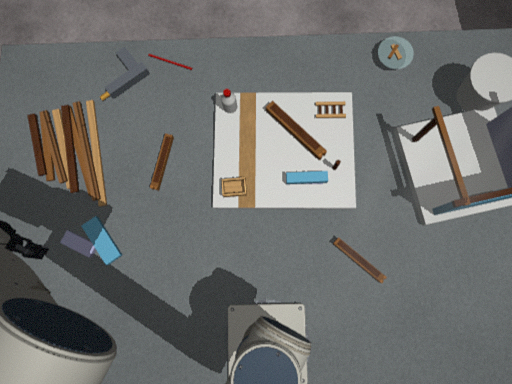

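View pics/scene0.png

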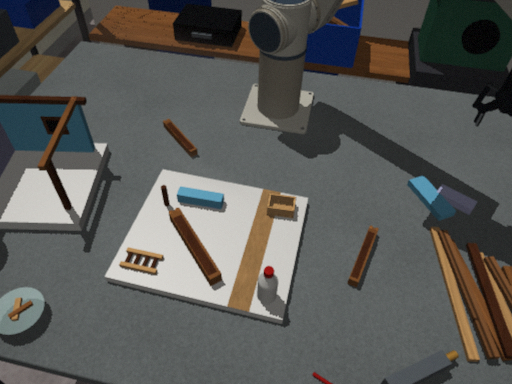

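The pieces that could be taken for the sill, by top-view pixel, are the beam on the slab (295,130), a stick at (162,162), a stick at (358,259), and the stacked strips around (65,150). The beam on the slab is the largest. It stands askew with its fork near the post at (337,163). I'll check it in a close crop.

```bash
python3 - <<'E'
from h import *
s=np.load('pics/top0.npz'); im=s['image'][:,:,::-1]
cv2.imwrite('pics/crop_t.png',cv2.resize(im[85:215,205:365],None,fx=5,fy=4.6,interpolation=cv2.INTER_CUBIC))
s2=np.load('pics/scene0.npz'); im2=s2['image'][:,:,::-1]
cv2.imwrite('pics/crop_s.png',cv2.resize(im2[165:320,105:315],None,fx=3.8,fy=3.8,interpolation=cv2.INTER_CUBIC))
hsv=cv2.cvtColor(im,cv2.COLOR_BGR2HSV)
roi=np.zeros(im.shape[:2],np.uint8); roi[85:215,205:365]=1
def mask(lo,hi): return cv2.inRange(hsv,lo,hi)*roi
for p in [(295,130),(337,163),(305,177),(247,150),(290,105),(332,162),(335,100)]: print(p,hsv[p[1],p[0]])
E
```

```text
(295, 130) [ 11 162  74]
(337, 163) [ 10 203  73]
(305, 177) [ 98 128 191]
(247, 150) [ 17 121 160]
(290, 105) [ 30   6 203]
(332, 162) [ 25   7 216]
(335, 100) [ 80   4 206]
```

View pics/crop_t.png

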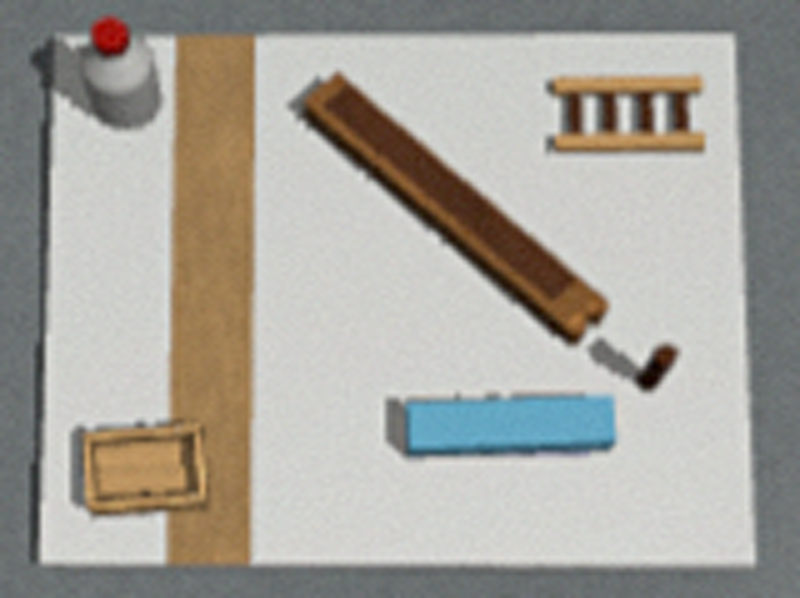

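View pics/crop_s.png

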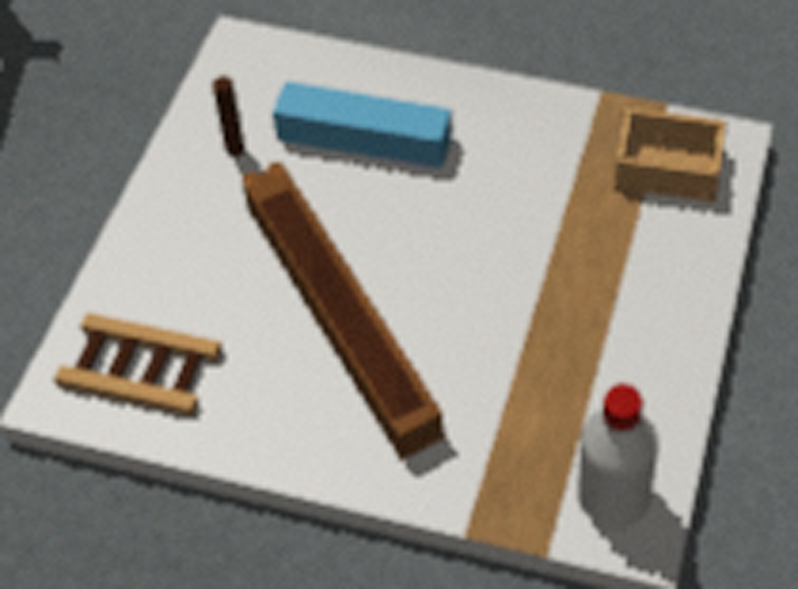

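The crop confirms the choice: a long beam with a notched end at the lower right facing the dark post, and the plain end at the upper left. Next I'll measure it.

```bash
cat >> h.py <<'E'
def lines_int(l1,l2):
    A=np.array([[l1[1],-l1[0]],[l2[1],-l2[0]]]); b=np.array([l1[1]*l1[2]-l1[0]*l1[3],l2[1]*l2[2]-l2[0]*l2[3]]); return np.linalg.solve(A,b)
E
python3 - <<'E'
from h import *
s=np.load('pics/top0.npz'); im=np.ascontiguousarray(s['image'][:,:,::-1]); hsv=cv2.cvtColor(im,cv2.COLOR_BGR2HSV)
roi=np.zeros(im.shape[:2],np.uint8); roi[85:215,205:365]=1
v=((hsv[...,2]>140)&(roi>0)).astype(np.uint8)
cs=max(cv2.findContours(v,cv2.RETR_EXTERNAL,cv2.CHAIN_APPROX_NONE)[0],key=cv2.contourArea)
h=cv2.convexHull(cs); q=cv2.approxPolyDP(h,6,True)[:,0].astype(float); print('corners px',q)
P=np.array([ray(s,p,.02)[:2] for p in q]); print(P.round(4)); 
c=P.mean(0); print('centre',c, [np.linalg.norm(P[i]-P[(i+1)%4]).round(4) for i in range(4)])
# order by world: left=+y side
l=P[np.argsort(-P[:,1])]; ydir=l[:2].mean(0)-l[2:].mean(0)
xo=P[np.argsort(-P[:,0])]; xdir=xo[:2].mean(0)-xo[2:].mean(0)
print('yaw from y',np.arctan2(-ydir[0],ydir[1]),'from x',np.arctan2(xdir[1],xdir[0]))
yaw=np.arctan2(-ydir[0],ydir[1]); R=np.array([[np.cos(yaw),-np.sin(yaw)],[np.sin(yaw),np.cos(yaw)]])
post=c+R@[-.06,-.15]; print('post from slab',post, 'px',proj(s,[*post,.02]),proj(s,[*post,.09]))
# beam: brown saturated
m=((hsv[...,0]<16)&(hsv[...,1]>100)&(hsv[...,2]<200)&(roi>0)).astype(np.uint8)
n,lab,stt,cen=cv2.connectedComponentsWithStats(m)
for i in range(1,n):
    if stt[i,4]>15: print(stt[i],cen[i])
i=1+np.argmax(stt[1:,4]); ct=cv2.findContours((lab==i).astype(np.uint8),cv2.RETR_EXTERNAL,cv2.CHAIN_APPROX_NONE)[0][0]
r=cv2.minAreaRect(ct); b=cv2.boxPoints(r); print('beam box',b); print(np.array([ray(s,p,.05)[:2] for p in b]).round(4))
def toslab(X): return R.T@(np.array(X)-c)
for n_,p,z in [('glue cap',(227,92),.13),('trough top',(232.5,186),.05),('ladder',(330,110),.03)]:
    X=ray(s,p,z)[:2]; print(n_,X.round(3),toslab(X).round(3))
E
```

```text
corners px [[351.  92.]
 [355. 207.]
 [213. 207.]
 [216. 105.]
 [234.  92.]]
[[ 0.7388 -0.2747]
 [ 0.3805 -0.265 ]
 [ 0.3899  0.1515]
 [ 0.7088  0.1427]
 [ 0.75    0.0866]]
centre [ 0.59359532 -0.03179261] [np.float64(0.3585), np.float64(0.4166), np.float64(0.319), np.float64(0.4185)]
yaw from y 0.24243251514967787 from x -0.3915375367520662
post from slab [ 0.57135961 -0.19181003] px (np.float64(326.68476695597195), np.float64(144.90509063208322)) (np.float64(330.0848728505298), np.float64(137.48428610639155))
[223  89   8   8  49] [226.6122449   92.46938776]
[266 101  60  58 757] [295.21136063 129.334214  ]
[318 105   3  10  19] [319.42105263 109.26315789]
[326 105   2   9  18] [326.5 109. ]
[332 105   4   9  20] [333.5 109. ]
[340 105   3   9  19] [340.57894737 109.21052632]
[333 161   7   8  22] [336.31818182 164.27272727]
beam box [[263.81006 108.37768]
 [271.35034 100.19109]
 [326.64893 151.12402]
 [319.10864 159.31061]]
[[ 0.681  -0.005 ]
 [ 0.7064 -0.0283]
 [ 0.5432 -0.1862]
 [ 0.519  -0.1631]]
glue cap [0.7   0.097] [0.134 0.1  ]
trough top [0.446 0.091] [-0.114  0.154]
ladder [ 0.678 -0.206] [ 0.04  -0.189]
```

```bash
python3 - <<'E'
from h import *
s=np.load('pics/top0.npz'); g=cv2.GaussianBlur(cv2.cvtColor(np.ascontiguousarray(s['image'][:,:,::-1]),cv2.COLOR_BGR2GRAY).astype(np.float32),(0,0),0.7)
def edge(prof,lo):  # strongest gradient subpix
    d=np.abs(np.diff(prof)); k=int(np.argmax(d)); 
    if 0<k<len(d)-1:
        a,b,c=d[k-1:k+2]; o=.5*(a-c)/(a-2*b+c+1e-9)
    else:o=0
    return lo+k+.5+o
def fit(pts,z):
    W=np.array([ray(s,p,z)[:2] for p in pts],np.float32)
    return cv2.fitLine(W,cv2.DIST_HUBER,0,.001,.001).ravel().astype(float)
top=fit([(u,edge(g[86:99,u],86)) for u in range(262,345)],.02)
bot=fit([(u,edge(g[201:213,u],201)) for u in range(260,350)],.02)
lef=fit([(edge(g[v,206:222],206),v) for v in range(115,175)],.02)
rig=fit([(edge(g[v,347:362],347),v) for v in range(97,203)],.02)
C=[lines_int(a,b) for a,b in ((top,lef),(top,rig),(bot,rig),(bot,lef))]
print(np.round(C,4)); c=np.mean(C,0)
print([np.linalg.norm(C[i]-C[(i+1)%4]).round(4) for i in range(4)])
yd=(C[0]+C[3]-C[1]-C[2]); yaw=np.arctan2(-yd[0],yd[1]); xd=C[0]+C[1]-C[2]-C[3]
print('c',c,'yaw',yaw,np.arctan2(xd[1],xd[0]))
R=np.array([[np.cos(yaw),-np.sin(yaw)],[np.sin(yaw),np.cos(yaw)]])
post=c+R@[-.06,-.15]; print('post',post,'px',proj(s,[*post,.02]),proj(s,[*post,.09]))
np.savez('slab.npz',c=c,yaw=yaw,post=post)
for n_,p,z in [('glue cap',(227,92),.13),('trough top',(232.5,186),.05),('ladder',(330,110),.03),('forkA(317.. )',(323.5,155),.05)]:
    X=ray(s,p,z)[:2]; print(n_,X.round(3),(R.T@(X-c)).round(3))
E
```

```text
[[ 0.7507  0.1446]
 [ 0.7399 -0.2761]
 [ 0.3786 -0.267 ]
 [ 0.3896  0.1528]]
[np.float64(0.4208), np.float64(0.3614), np.float64(0.4199), np.float64(0.3612)]
c [ 0.56472616 -0.06140394] yaw -0.02588483256866284 -0.024008993017789856
post [ 0.50086397 -0.20980077] px (np.float64(333.89807541255436), np.float64(167.47862610681054)) (np.float64(337.7715572965409), np.float64(161.33127991178873))
glue cap [0.7   0.097] [0.131 0.162]
trough top [0.446 0.091] [-0.123  0.149]
ladder [ 0.678 -0.206] [ 0.117 -0.141]
forkA(317.. ) [ 0.532 -0.176] [-0.03  -0.116]
```

```bash
cat >> h.py <<'E'
def inc(x,y,z,yaw):
    """yaw: world angle of tool y"""
    st=ctrl.read_state(); R=np.array(st['ee_rot']); d=R.T@(np.array([x,y,z])-st['eef_pos'])*100
    cy=np.arctan2(R[1,1],R[0,1]); r=-(yaw-cy); r=(r+np.pi)%(2*np.pi)-np.pi
    print('inc cm',d.round(2),'roll',round(r,3),'| t',round(st['time_s'],2),'pos',np.round(st['eef_pos'],4),'yaw',round(cy,4),'F',np.round(st['ft_force'],2),'M',np.round(st['moment'],2),'open',round(st['opening'],4))
E
python3 -c "
from h import *
inc(.664,-.048,.231,-.802)"
```

```text
inc cm [-6.143e+01 -3.680e+01  2.000e-02] roll 1.905 | t 0.15 pos [0.2816 0.5575 0.2307] yaw 1.103 F [ 0.56 -0.01 -0.13] M [-0.01 -0.01 -0.01] open 0.0855
```

>>> step_arm(increments=[1,-61.4,-36.8,0,0.75,1,-61.4,-36.8,0,0.75,1,-61.4,-36.8,0,0.75,1,-61.4,-36.8,0,0.75,1,-61.4,-36.8,0,0.75])

```text
time_s: 0.65
eef_pos: [0.4157, 0.3446, 0.2311]
ee_rot: [[-0.34, 0.94, -0.001], [0.94, 0.34, -0.001], [-0.001, -0.001, -1.0]]
ft_force: [0.4, 0.0, -1.0]
opening: 0.0854
```

```bash
python3 -c "
from h import *
inc(.664,-.048,.231,-.802)"
```

```text
inc cm [-45.37   9.99   0.05] roll 1.149 | t 0.65 pos [0.4157 0.3446 0.2311] yaw 0.3473 F [ 0.38  0.04 -1.04] M [-0.01 -0.07  0.05] open 0.0854
```

>>> step_arm(increments=[1,-45.4,10,0,0.75,1,-45.4,10,0,0.75,1,-45.4,10,0,0.75,1,-45.4,10,0,0.75,1,-45.4,10,0,0.75])

```text
time_s: 1.15
eef_pos: [0.5492, 0.133, 0.2313]
ee_rot: [[0.392, 0.92, -0.001], [0.92, -0.392, -0.001], [-0.001, -0.0, -1.0]]
ft_force: [0.6, 0.7, 0.2]
opening: 0.0855
```

```bash
python3 -c "
from h import *
inc(.664,-.048,.231,-.802)"
```

```text
inc cm [-12.15  17.66   0.05] roll 0.399 | t 1.15 pos [0.5492 0.133  0.2313] yaw -0.4032 F [0.6  0.7  0.19] M [-0.01 -0.05  0.01] open 0.0855
```

>>> step_arm(increments=[1,-12.1,17.7,0,0.4,1,-12.1,17.7,0,0.4,1,-12.1,17.7,0,0.4,1,-12.1,17.7,0,0.4,1,-12.1,17.7,0,0.4])

```text
time_s: 1.65
eef_pos: [0.6664, -0.0519, 0.2311]
ee_rot: [[0.722, 0.692, 0.0], [0.692, -0.722, -0.002], [-0.001, 0.002, -1.0]]
ft_force: [-0.1, 0.8, -0.8]
opening: 0.0852
```

```bash
python3 -c "
from h import *
inc(.664,-.048,.026,-.802)
s=snap('wrist','w1'); im=s['image'][:,:,::-1]
cv2.imwrite('pics/w1b.png',cv2.resize(im,None,fx=1.5,fy=1.5,interpolation=cv2.INTER_CUBIC))"
```

```text
inc cm [ 0.12 -0.48 20.51] roll -0.005 | t 1.65 pos [ 0.6664 -0.0519  0.2311] yaw -0.8065 F [-0.12  0.8  -0.83] M [ 0.04  0.02 -0.01] open 0.0852
```

View pics/w1b.png

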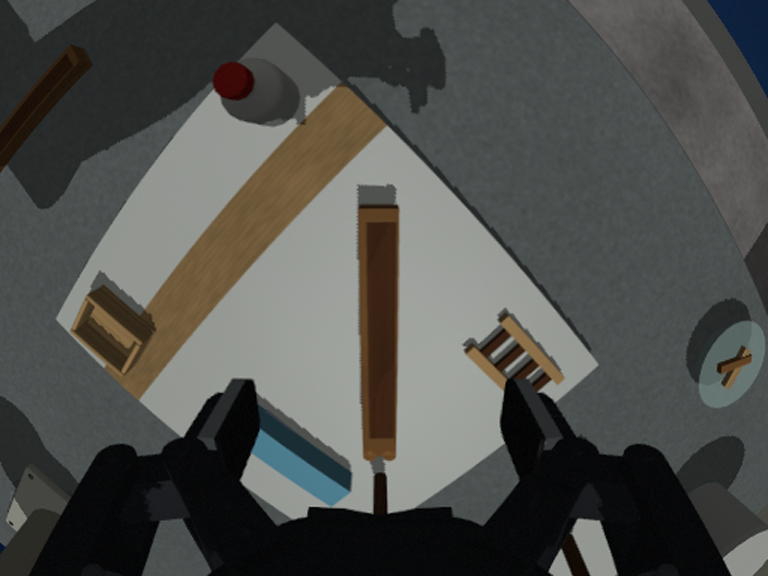

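The wrist view shows the beam nearly vertical, plain end at (379,207) and fork at (380,458) in the 1.5x picture, with the post just beyond at (379,480). The jaws are square to the beam. I'll turn these pixels into positions.

```bash
cat >> h.py <<'E'
def fray(s,uv,z):
    R,t=np.array(s['R']),np.array(s['t']); C=-R.T@t
    v=np.array([uv[0]-s['cx'],uv[1]-s['cy']]); r=np.hypot(*v); th=r/s['fx']
    d=R.T@np.array([*(v/r*np.sin(th)),np.cos(th)]); return (C+d*(z-C[2])/d[2])[:2]
E
python3 - <<'E'
from h import *
s=np.load('pics/w1.npz'); im=np.ascontiguousarray(s['image'][:,:,::-1]); hsv=cv2.cvtColor(im,cv2.COLOR_BGR2HSV)
m=((hsv[...,0]<18)&(hsv[...,1]>110)).astype(np.uint8); m[:,:235]=0; m[:,270:]=0; m[:130]=0; m[308:]=0
rows=[]
for v in range(145,298):
    u=np.where(m[v])[0]
    if len(u)>10: rows.append((v,u.min()-.5,u.max()+.5))
rows=np.array(rows); 
A=np.array([fray(s,(u,v),.05) for v,u,_ in rows]);B=np.array([fray(s,(u,v),.05) for v,_,u in rows])
la=cv2.fitLine(A.astype(np.float32),cv2.DIST_HUBER,0,.001,.001).ravel(); lb=cv2.fitLine(B.astype(np.float32),cv2.DIST_HUBER,0,.001,.001).ravel()
for l in(la,lb): print('dir angle from y', np.arctan2(l[0],l[1]), l)
print('row widths mm', [round(1000*abs((A[i]-B[i])@[la[1],-la[0]]),1) for i in (2,50,100,-3)])
vv=np.where(m[:,253])[0]; print('rows',vv.min(),vv.max())
for p in [(359,207),(399,207),(363,459),(396,459)]: print(p,fray(s,((p[0]+.5)/1.5-.5,(p[1]+.5)/1.5-.5),.05).round(4))
# slab post check
for p,z in [((379,472),.02),((380,480),.09)]: print(fray(s,(p[0]/1.5-.17,p[1]/1.5-.17),.02))
# slab corners
for p in [(277,23),(598,364),(57,319)]: print('corner',fray(s,(p[0]/1.5-.17,p[1]/1.5-.17),.02).round(4))
E
```

```text
dir angle from y 0.80399686 [ 0.720135    0.693834    0.6212287  -0.07379898]
dir angle from y 0.80231845 [ 0.7189695   0.6950416   0.627341   -0.10791007]
row widths mm [np.float64(28.5), np.float64(28.7), np.float64(28.2), np.float64(29.6)]
rows 137 303
(359, 207) [ 0.6859 -0.0125]
(399, 207) [ 0.706  -0.0336]
(363, 459) [ 0.5224 -0.1686]
(396, 459) [ 0.5433 -0.1906]
[ 0.5020556  -0.20839465]
[ 0.49458243 -0.21697036]
corner [0.7483 0.1386]
corner [ 0.7364 -0.2795]
corner [0.3896 0.1483]
```

>>> step_arm(increments=[1,0.1,-0.4,5,0,1,0.1,-0.4,10,0,1,0.1,-0.4,15,0,1,0.1,-0.4,18,0,1,0.1,-0.4,18,0])

```text
time_s: 2.2
eef_pos: [0.66, -0.0476, 0.0458]
ee_rot: [[0.721, 0.692, -0.01], [0.692, -0.721, -0.001], [-0.008, -0.006, -1.0]]
ft_force: [-0.9, 0.5, -0.1]
opening: 0.0857
```

```bash
python3 -c "
from h import *
inc(.6645,-.0485,.026,-.803)
s=snap('wrist','w2'); im=s['image'][:,:,::-1]
cv2.imwrite('pics/w2b.png',cv2.resize(im,None,fx=1.5,fy=1.5,interpolation=cv2.INTER_CUBIC))"
```

```text
inc cm [0.28 0.39 1.97] roll -0.003 | t 2.2 pos [ 0.66   -0.0476  0.0458] yaw -0.806 F [-0.91  0.53 -0.09] M [-0.02  0.02  0.02] open 0.0857
```

View pics/w2b.png

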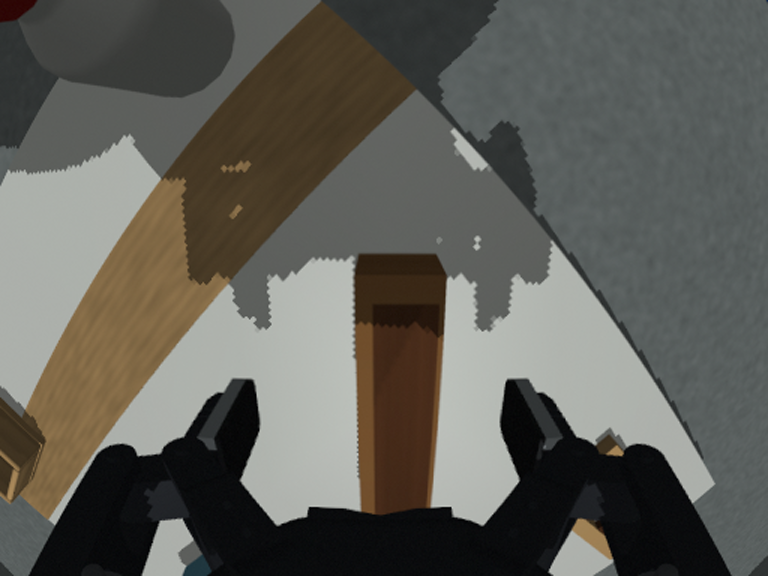

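The fingers straddle the beam, whose middle is near column 395 against a jaw middle of about 379. That agrees with the 4 mm still to go along tool y. Next I lower and close.

>>> step_arm(increments=[1,0.3,0.4,1,0,1,0.3,0.4,1.9,0,1,0.3,0.4,1.9,0,1,0.3,0.4,1.9,0])

```text
time_s: 2.65
eef_pos: [0.6676, -0.0487, 0.0306]
ee_rot: [[0.721, 0.692, -0.004], [0.692, -0.721, -0.002], [-0.004, -0.002, -1.0]]
ft_force: [-0.6, -0.0, 0.6]
opening: 0.0855
```

>>> step_arm(increments=[0.45,0,0,0,0,0.45,0,0,0,0,0.45,0,0,0,0,0.45,0,0,0,0,0.45,0,0,0,0])

```text
time_s: 3.15
eef_pos: [0.6676, -0.0488, 0.0306]
ee_rot: [[0.722, 0.692, -0.004], [0.692, -0.722, -0.002], [-0.004, -0.002, -1.0]]
ft_force: [-0.4, 0.1, -0.2]
opening: 0.0381
```

```bash
python3 -c "
from h import *
inc(.6645,-.0485,.026,-.803)"
```

```text
inc cm [-0.2  -0.23  0.47] roll -0.003 | t 3.15 pos [ 0.6676 -0.0488  0.0306] yaw -0.806 F [-0.37  0.14 -0.22] M [0.   0.03 0.06] open 0.0381
```

>>> step_arm(increments=[0.45,-0.2,-0.2,0.4,0,0.45,-0.2,-0.2,0.4,0,0.45,-0.2,-0.2,0.4,0])

```text
time_s: 3.45
eef_pos: [0.6644, -0.0487, 0.0263]
ee_rot: [[0.721, 0.692, -0.005], [0.692, -0.722, -0.002], [-0.005, -0.002, -1.0]]
ft_force: [-0.4, -0.8, -0.5]
opening: 0.0385
```

>>> step_arm(increments=[0,0,0,0,0,0,0,0,0,0,0,0,0,0,0,0,0,0,0,0])

```text
time_s: 3.85
eef_pos: [0.6648, -0.0487, 0.0267]
ee_rot: [[0.721, 0.692, -0.004], [0.692, -0.721, -0.002], [-0.004, -0.001, -1.0]]
ft_force: [0.2, 0.3, 2.9]
opening: 0.0291
```

```bash
python3 -c "
from h import *
inc(.6645,-.0485,.026,-.803)
s=snap('top','t2'); im=s['image'][:,:,::-1]
cv2.imwrite('pics/t2b.png',cv2.resize(im[85:215,205:365],None,fx=5,fy=4.6,interpolation=cv2.INTER_CUBIC))
s=snap('scene','s2'); im=s['image'][:,:,::-1]
cv2.imwrite('pics/s2b.png',cv2.resize(im[165:320,105:315],None,fx=3.8,fy=3.8,interpolation=cv2.INTER_CUBIC))"
```

```text
inc cm [-0.01 -0.04  0.07] roll -0.003 | t 3.85 pos [ 0.6648 -0.0487  0.0267] yaw -0.8059 F [0.24 0.32 2.9 ] M [-0.08 -0.07 -0.01] open 0.0291
```

View pics/t2b.png

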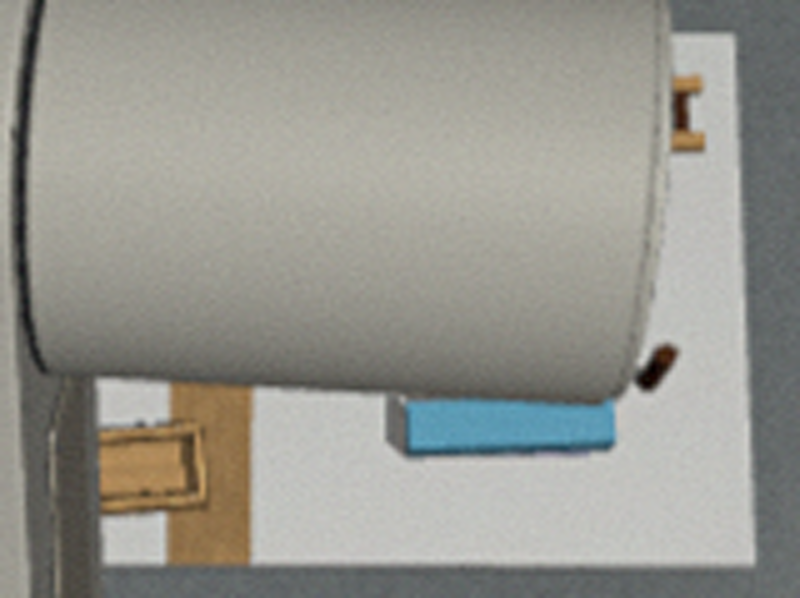

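View pics/s2b.png

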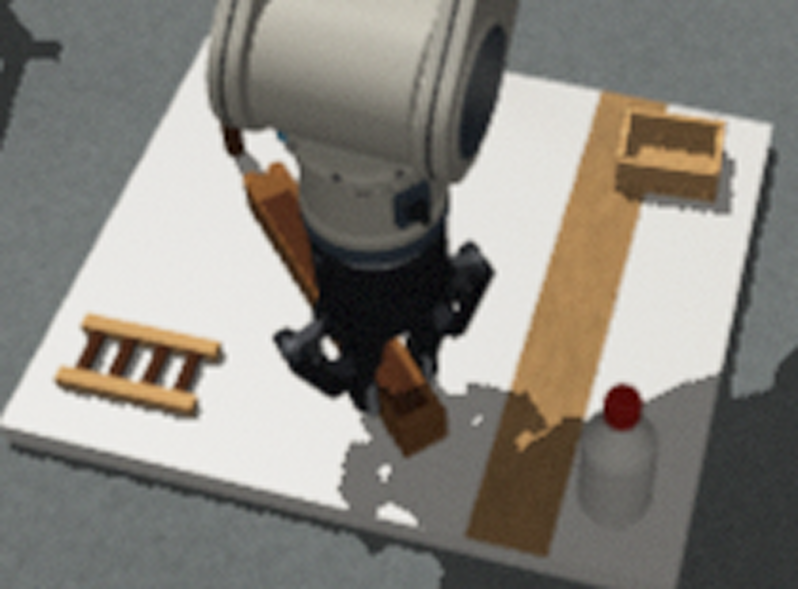

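The beam is gripped, with an opening of 29 mm. The fork in the scene crop is near (262,175) and the post foot near (235,150). I'm moving 34 mm along the beam towards the post, with the small lateral correction.

>>> step_arm(increments=[0,-0.9,0.05,0,0,0,-1.8,0.1,0,0,0,-2.7,0.2,0,0,0,-3.4,0.25,0,0,0,-3.4,0.25,0,0])

```text
time_s: 4.45
eef_pos: [0.6407, -0.0753, 0.0267]
ee_rot: [[0.722, 0.692, -0.006], [0.692, -0.722, -0.002], [-0.005, -0.002, -1.0]]
ft_force: [-1.5, -1.5, 2.2]
opening: 0.0289
```

```bash
python3 -c "
from h import *
inc(.6645,-.0485,.026,-.803)
s=snap('scene','s3'); im=s['image'][:,:,::-1]
cv2.imwrite('pics/s3b.png',cv2.resize(im[175:255,135:225],None,fx=7,fy=7,interpolation=cv2.INTER_CUBIC))"
```

```text
inc cm [ 3.57 -0.29  0.05] roll -0.004 | t 4.45 pos [ 0.6407 -0.0753  0.0267] yaw -0.807 F [-1.46 -1.48  2.23] M [-0.18  0.13  0.01] open 0.0289
```

View pics/s3b.png

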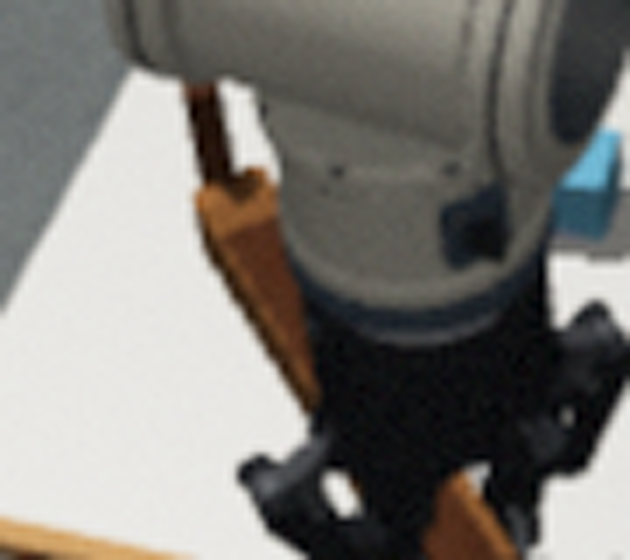

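```bash
python3 - <<'E'
from h import *
s=np.load('pics/s3.npz'); f=lambda X:[round((p-o)*7+3,0) for p,o in zip(proj(s,X),(135,175))]
P=np.load('slab.npz')['post']
for z in(.02,.05,.09): print(z,f([*P,z]))
uc=lambda u,v:ray(s,(135+(u-3)/7,175+(v-3)/7),.05)[:2]
for p in [(200,192),(278,170),(240,195)]: print(p,uc(*p).round(4))
t=np.array([.6407,-.0753]);d=np.array([.722,.692]);print('fork tip pred',t-.182*d, f([*(t-.182*d),.05]))
# post edges pixel check against scene0
E
```

```text
0.02 [np.float64(224.0), np.float64(211.0)]
0.05 [np.float64(214.0), np.float64(160.0)]
0.09 [np.float64(200.0), np.float64(88.0)]
(200, 192) [ 0.5167 -0.2095]
(278, 170) [ 0.5    -0.1851]
(240, 195) [ 0.5147 -0.1947]
fork tip pred [ 0.509296 -0.201244] [np.float64(228.0), np.float64(181.0)]
```

>>> step_arm(increments=[0,-0.3,0.1,0,0,0,-0.6,0.15,0,0,0,-0.6,0.15,0,0])

```text
time_s: 4.8
eef_pos: [0.6379, -0.0803, 0.0267]
ee_rot: [[0.722, 0.692, -0.005], [0.692, -0.722, -0.002], [-0.005, -0.002, -1.0]]
ft_force: [1.2, -0.7, 0.5]
opening: 0.0289
```

```bash
python3 -c "
from h import *
inc(.6645,-.0485,.026,-.803)
s=snap('scene','s4'); im=s['image'][:,:,::-1]
cv2.imwrite('pics/s4b.png',cv2.resize(im[185:225,150:190],None,fx=14,fy=14,interpolation=cv2.INTER_CUBIC))
inc(.6645,-.0485,.026,-.803)"
```

```text
inc cm [ 4.12 -0.45  0.05] roll -0.004 | t 4.8 pos [ 0.6379 -0.0803  0.0267] yaw -0.807 F [ 1.23 -0.69  0.49] M [ 0.01 -0.18 -0.06] open 0.0289
inc cm [ 4.12 -0.45  0.05] roll -0.004 | t 4.85 pos [ 0.6379 -0.0803  0.0267] yaw -0.8068 F [ 1.91 -0.47  0.61] M [ 0.01 -0.22 -0.03] open 0.0289
```

View pics/s4b.png

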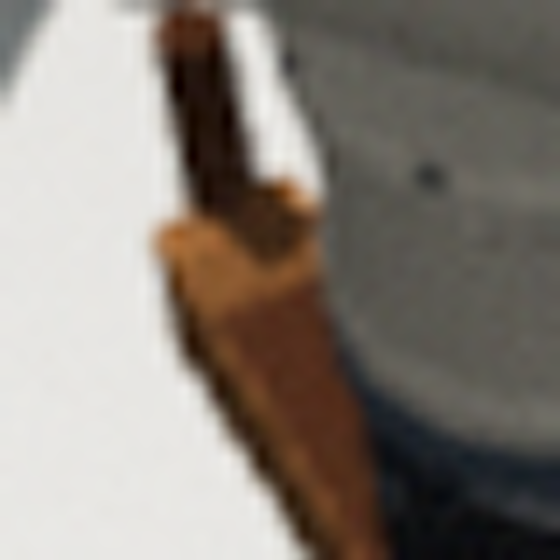

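The fork prongs at (175,235) and (300,200) in the crop straddle the line to the post at (222,195), so it is well centred. Now 2 mm forward, then 1 mm steps by feel.

>>> step_arm(increments=[0,-0.2,0,0,0,0,-0.2,0,0,0])

```text
time_s: 5.05
eef_pos: [0.6381, -0.0807, 0.0271]
ee_rot: [[0.723, 0.691, -0.002], [0.691, -0.723, -0.001], [-0.002, -0.001, -1.0]]
ft_force: [5.4, 6.6, -1.3]
opening: 0.0289
```

>>> step_arm(increments=[0,-0.1,0,0,0,0,-0.1,0,0,0])

```text
time_s: 5.25
eef_pos: [0.6382, -0.0807, 0.0273]
ee_rot: [[0.723, 0.691, -0.0], [0.691, -0.723, -0.0], [-0.0, 0.0, -1.0]]
ft_force: [3.1, 4.5, 0.3]
opening: 0.0289
```

>>> step_arm(increments=[0,-0.1,0,0,0,0,-0.1,0,0,0])

```text
time_s: 5.45
eef_pos: [0.6382, -0.0806, 0.0273]
ee_rot: [[0.723, 0.691, 0.001], [0.691, -0.723, 0.0], [0.001, 0.001, -1.0]]
ft_force: [3.7, 4.5, 0.2]
opening: 0.0287
```

```bash
python3 -c "
from h import *
s=snap('scene','s5'); im=s['image'][:,:,::-1]
cv2.imwrite('pics/s5b.png',cv2.resize(im[185:225,150:190],None,fx=14,fy=14,interpolation=cv2.INTER_CUBIC))
inc(.6645,-.0485,.026,-.803)"
```

```text
inc cm [ 4.13 -0.51  0.14] roll -0.005 | t 5.5 pos [ 0.6382 -0.0807  0.0273] yaw -0.808 F [ 3.41  5.92 -0.1 ] M [ 0.74 -0.58 -0.17] open 0.0288
```

View pics/s5b.png

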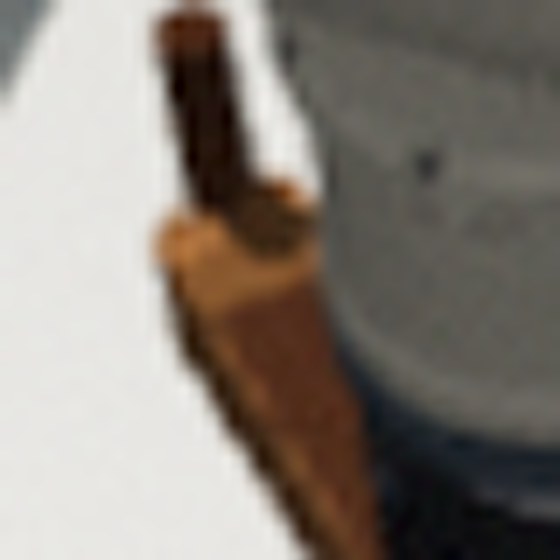

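>>> step_arm(increments=[0,-0.1,0.15,0,0,0,-0.1,0.15,0,0,0,-0.1,0.15,0,0])

```text
time_s: 5.8
eef_pos: [0.6388, -0.0813, 0.0273]
ee_rot: [[0.724, 0.69, 0.001], [0.69, -0.724, 0.002], [0.002, -0.0, -1.0]]
ft_force: [2.9, 7.0, 0.1]
opening: 0.0287
```

>>> step_arm(increments=[0,-0.1,-0.3,0,0,0,-0.1,-0.3,0,0,0,-0.1,-0.3,0,0])

```text
time_s: 6.1
eef_pos: [0.6354, -0.0798, 0.0271]
ee_rot: [[0.724, 0.69, 0.0], [0.69, -0.724, 0.002], [0.001, -0.001, -1.0]]
ft_force: [0.5, 0.9, 0.3]
opening: 0.0288
```

>>> step_arm(increments=[0,-0.1,0,0,0,0,-0.2,0,0,0,0,-0.2,0,0,0])

```text
time_s: 6.4
eef_pos: [0.6355, -0.0806, 0.0276]
ee_rot: [[0.725, 0.689, 0.003], [0.689, -0.725, 0.003], [0.004, 0.0, -1.0]]
ft_force: [4.9, 6.3, 0.4]
opening: 0.0289
```

>>> step_arm(increments=[0,-0.1,-0.15,0,0,0,-0.1,-0.15,0,0,0,-0.1,-0.15,0,0])

```text
time_s: 6.7
eef_pos: [0.6351, -0.0801, 0.0281]
ee_rot: [[0.724, 0.689, 0.006], [0.689, -0.724, 0.003], [0.006, 0.002, -1.0]]
ft_force: [3.5, 4.0, -0.0]
opening: 0.029
```

>>> step_arm(increments=[0,-0.15,0.15,0.1,0,0,-0.15,0.15,0.1,0,0,-0.15,0.15,0.1,0])

```text
time_s: 7.0
eef_pos: [0.6365, -0.0815, 0.0276]
ee_rot: [[0.725, 0.689, 0.009], [0.689, -0.725, 0.004], [0.009, 0.003, -1.0]]
ft_force: [4.8, 6.8, 0.4]
opening: 0.0289
```

```bash
python3 -c "
from h import *
s=snap('scene','s6'); im=s['image'][:,:,::-1]
cv2.imwrite('pics/s6b.png',cv2.resize(im[185:225,150:190],None,fx=14,fy=14,interpolation=cv2.INTER_CUBIC))
inc(.6645,-.0485,.026,-.803)
s=snap('top','t6'); im=s['image'][:,:,::-1]
cv2.imwrite('pics/t6b.png',cv2.resize(im[140:190,300:360],None,fx=10,fy=10,interpolation=cv2.INTER_CUBIC))"
```

```text
inc cm [ 4.3  -0.46  0.2 ] roll -0.008 | t 7.05 pos [ 0.6365 -0.0815  0.0276] yaw -0.8113 F [4.76 6.1  0.88] M [ 1.03 -0.56 -0.25] open 0.0287
```

View pics/s6b.png

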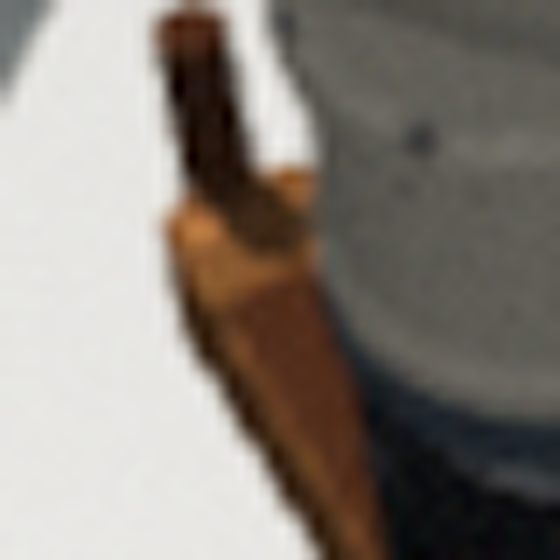

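View pics/t6b.png

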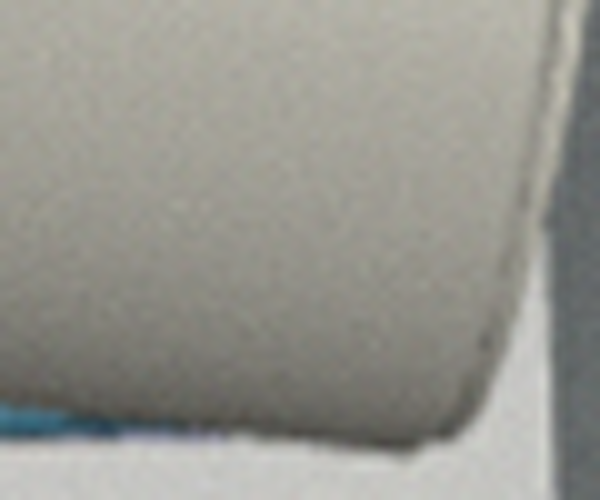

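```bash
python3 - <<'E'
from h import *
s=np.load('pics/s6.npz')
im=cv2.resize(np.ascontiguousarray(s['image'][:,:,::-1])[185:225,150:190],None,fx=14,fy=14,interpolation=cv2.INTER_CUBIC)
P=np.load('slab.npz')['post']; d=np.array([.725,.689]); n=np.array([.689,-.725])
f=lambda X:[int((p-o+.5)*14) for p,o in zip(proj(s,X),(150,185))]
for k,(a,b) in enumerate([(-15,9.4),(-9,3.4),(9,3.4),(15,9.4),(15,30),(-15,30)]):
    X=[*(P+n*a/1000+d*b/1000),.05]; cv2.circle(im,f(X),4,(0,255,0),-1); print(a,b,f(X))
for t in np.linspace(0,2*np.pi,24):
    cv2.circle(im,f([P[0]+.007*np.cos(t),P[1]+.007*np.sin(t),.05]),2,(255,0,0),-1)
    cv2.circle(im,f([P[0]+.007*np.cos(t),P[1]+.007*np.sin(t),.09]),2,(255,0,255),-1)
cv2.imwrite('pics/s6c.png',im)
E
```

```text
-15 9.4 [314, 183]
-9 3.4 [271, 174]
9 3.4 [181, 211]
15 9.4 [164, 245]
15 30 [209, 320]
-15 30 [360, 257]
```

View pics/s6c.png

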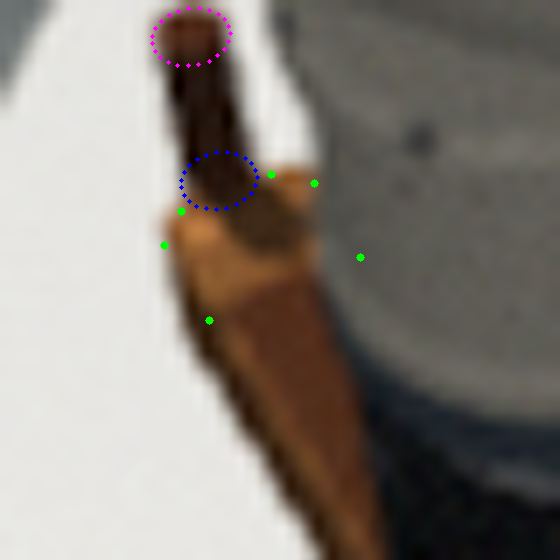

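The projected nested outline (green) falls on the seen fork within about 1.5 mm, so the fork appears seated. A small roll wiggle under light push will check that nothing gives further.

>>> step_arm(increments=[0,-0.1,0,0.1,0.02,0,-0.1,0,0.1,0.02,0,-0.1,0,0.1,0.02])

```text
time_s: 7.4
eef_pos: [0.6378, -0.0827, 0.0274]
ee_rot: [[0.737, 0.675, 0.013], [0.675, -0.737, 0.002], [0.011, 0.007, -1.0]]
ft_force: [5.3, 1.3, 0.3]
opening: 0.029
```

```bash
python3 -c "
from h import *
inc(.6365,-.0815,.0265,-.811)"
```

```text
inc cm [-0.01 -0.17  0.09] roll -0.018 | t 7.4 pos [ 0.6378 -0.0827  0.0274] yaw -0.8293 F [5.29 1.29 0.34] M [-0.09 -0.59  0.7 ] open 0.029
```

>>> step_arm(increments=[0,-0.1,0,0.1,-0.03,0,-0.1,0,0.1,-0.03,0,-0.1,0,0.1,-0.03])

```text
time_s: 7.7
eef_pos: [0.6375, -0.0822, 0.0268]
ee_rot: [[0.719, 0.695, 0.014], [0.695, -0.719, 0.004], [0.013, 0.006, -1.0]]
ft_force: [2.7, 8.8, 3.1]
opening: 0.0286
```

```bash
python3 -c "
from h import *
inc(.6365,-.0815,.0265,-.811)"
```

```text
inc cm [-0.03 -0.12  0.03] roll 0.009 | t 7.7 pos [ 0.6375 -0.0822  0.0268] yaw -0.802 F [2.72 8.76 3.14] M [ 1.08  0.01 -0.91] open 0.0286
```

The moment reverses and the lateral force pushes back both ways, so the post is caught between the prongs. Now I'll swing about it in steps of 0.1 rad (radius 0.186 m), with a light inward push.

>>> step_arm(increments=[0,-0.1,-0.37,0,-0.02,0,-0.12,-0.74,0,-0.04,0,-0.13,-1.12,0,-0.06,0,-0.16,-1.49,0,-0.08,0,-0.19,-1.86,0,-0.1])

```text
time_s: 8.2
eef_pos: [0.6244, -0.0689, 0.0274]
ee_rot: [[0.646, 0.763, 0.016], [0.763, -0.647, 0.006], [0.015, 0.008, -1.0]]
ft_force: [3.2, 10.0, 3.3]
opening: 0.0289
```

```bash
cat >> h.py <<'E'
def rel():
    st=ctrl.read_state(); R=np.array(st['ee_rot']); P=np.load('slab.npz')['post']; v=np.array(st['eef_pos'])[:2]-P
    F=R.T@np.array(st['ft_force']); print('t',round(st['time_s'],2),'along,lat mm',(1000*v@R[:2,0]).round(1),(1000*v@R[:2,1]).round(1),'beam-from-slab-y',round(-np.arctan2(R[1,1],R[0,1])-.025,4),'z',round(st['eef_pos'][2],4),'Ftool',F.round(1),'Mz',round(st['moment'][2],2),'tilt',R[:2,2].round(3),'open',round(st['opening'],4))
E
python3 -c "
from h import *
rel()"
```

```text
t 8.2 along,lat mm 187.3 3.1 beam-from-slab-y 0.6782 z 0.0274 Ftool [ 9.7 -4.  -3.2] Mz -0.66 tilt [0.016 0.006] open 0.0289
```

>>> step_arm(increments=[0,-0.06,-0.37,0,-0.02,0,-0.07,-0.74,0,-0.04,0,-0.09,-1.12,0,-0.06,0,-0.12,-1.49,0,-0.08,0,-0.15,-1.86,0,-0.1])

```text
time_s: 8.7
eef_pos: [0.61, -0.057, 0.0277]
ee_rot: [[0.568, 0.823, 0.018], [0.823, -0.568, 0.007], [0.016, 0.01, -1.0]]
ft_force: [3.0, 8.9, 2.8]
opening: 0.0292
```

```bash
python3 -c "
from h import *
rel()"
```

```text
t 8.7 along,lat mm 187.7 3.1 beam-from-slab-y 0.5787 z 0.0277 Ftool [ 9.1 -2.6 -2.7] Mz -0.47 tilt [0.018 0.007] open 0.0292
```

>>> step_arm(increments=[0,-0.06,-0.37,0,-0.02,0,-0.07,-0.74,0,-0.04,0,-0.09,-1.12,0,-0.06,0,-0.12,-1.49,0,-0.08,0,-0.15,-1.86,0,-0.1])

```text
time_s: 9.2
eef_pos: [0.5946, -0.0466, 0.028]
ee_rot: [[0.483, 0.875, 0.019], [0.875, -0.483, 0.008], [0.017, 0.013, -1.0]]
ft_force: [4.4, 9.1, 3.3]
opening: 0.0292
```

```bash
python3 -c "
from h import *
rel()"
```

```text
t 9.2 along,lat mm 188.1 3.2 beam-from-slab-y 0.4793 z 0.028 Ftool [10.1 -0.5 -3.2] Mz -0.4 tilt [0.019 0.008] open 0.0292
```

>>> step_arm(increments=[0,0,-0.37,0,-0.02,0,-0.02,-0.74,0,-0.04,0,-0.03,-1.12,0,-0.06,0,-0.06,-1.49,0,-0.08,0,-0.1,-1.86,0,-0.1])

```text
time_s: 9.7
eef_pos: [0.5781, -0.0378, 0.028]
ee_rot: [[0.393, 0.919, 0.02], [0.919, -0.393, 0.009], [0.017, 0.015, -1.0]]
ft_force: [2.3, 9.2, 2.9]
opening: 0.029
```

```bash
python3 -c "
from h import *
rel()
s=snap('scene','s7'); im=s['image'][:,:,::-1]
cv2.imwrite('pics/s7b.png',cv2.resize(im[165:285,125:265],None,fx=5,fy=5,interpolation=cv2.INTER_CUBIC))"
```

```text
t 9.7 along,lat mm 188.5 3.4 beam-from-slab-y 0.3792 z 0.028 Ftool [ 9.4 -1.4 -2.8] Mz -0.28 tilt [0.02  0.009] open 0.029
```

View pics/s7b.png

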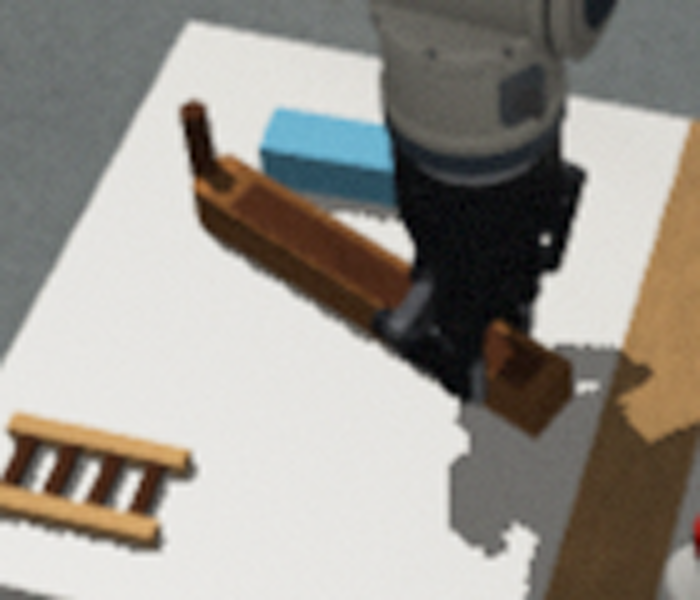

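The fork sits around the post at (205,170) in the crop and the beam is about 0.38 rad off the slab's y axis. I'm continuing the swing.

>>> step_arm(increments=[0,0.03,-0.37,0,-0.02,0,0.01,-0.74,0,-0.04,0,0,-1.12,0,-0.06,0,-0.03,-1.49,0,-0.08,0,-0.07,-1.86,0,-0.1])

```text
time_s: 10.25
eef_pos: [0.5604, -0.0304, 0.0279]
ee_rot: [[0.297, 0.955, 0.021], [0.955, -0.297, 0.01], [0.016, 0.017, -1.0]]
ft_force: [1.3, 9.1, 3.4]
opening: 0.029
```

```bash
python3 -c "
from h import *
rel()"
```

```text
t 10.25 along,lat mm 189.0 3.6 beam-from-slab-y 0.2766 z 0.0279 Ftool [ 9.2 -1.4 -3.2] Mz -0.08 tilt [0.021 0.01 ] open 0.029
```

>>> step_arm(increments=[0,0,-0.37,0,-0.02,0,-0.02,-0.74,0,-0.04,0,-0.03,-1.12,0,-0.06,0,-0.06,-1.49,0,-0.08,0,-0.1,-1.86,0,-0.1])

```text
time_s: 10.75
eef_pos: [0.5424, -0.025, 0.0278]
ee_rot: [[0.199, 0.98, 0.021], [0.98, -0.199, 0.011], [0.015, 0.019, -1.0]]
ft_force: [2.5, 11.0, 2.5]
opening: 0.0291
```

```bash
python3 -c "
from h import *
rel()"
```

```text
t 10.75 along,lat mm 189.3 3.9 beam-from-slab-y 0.1755 z 0.0278 Ftool [11.4  0.3 -2.3] Mz -0.12 tilt [0.021 0.011] open 0.0291
```

>>> step_arm(increments=[0,0.05,-0.3,0,-0.016,0,0.04,-0.6,0,-0.032,0,0.03,-0.9,0,-0.048,0,0.01,-1.2,0,-0.064,0,-0.01,-1.5,0,-0.08])

```text
time_s: 11.25
eef_pos: [0.5277, -0.0219, 0.0276]
ee_rot: [[0.119, 0.993, 0.022], [0.993, -0.119, 0.011], [0.014, 0.02, -1.0]]
ft_force: [1.1, 7.1, 3.4]
opening: 0.0288
```

```bash
python3 -c "
from h import *
rel()
s=snap('scene','s8'); im=s['image'][:,:,::-1]
cv2.imwrite('pics/s8b.png',cv2.resize(im[165:285,125:265],None,fx=5,fy=5,interpolation=cv2.INTER_CUBIC))"
```

```text
t 11.25 along,lat mm 189.7 4.2 beam-from-slab-y 0.0945 z 0.0276 Ftool [ 7.2  0.3 -3.3] Mz 0.0 tilt [0.022 0.011] open 0.0288
```

View pics/s8b.png

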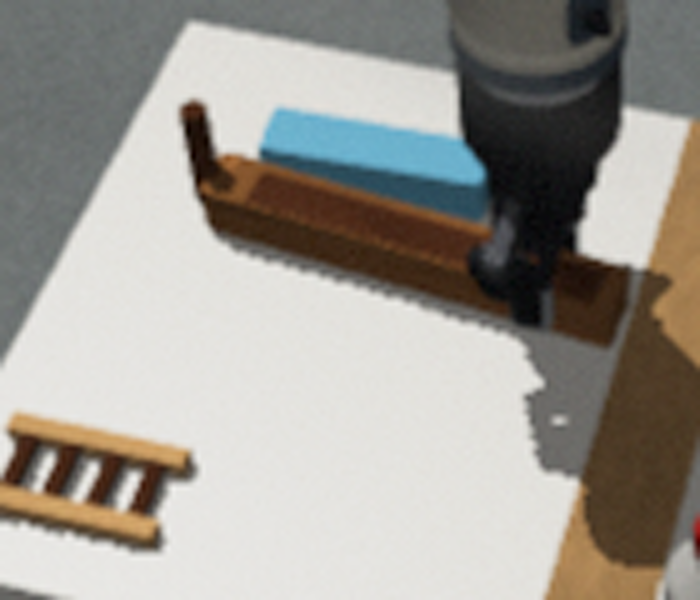

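Still nested, with about 0.09 rad to go by the tool's yaw. I'm approaching in 0.02 rad steps and watching the side force.

>>> step_arm(increments=[0,0,-0.25,0,-0.013,0,-0.01,-0.5,0,-0.026,0,-0.02,-0.74,0,-0.04,0,-0.02,-0.74,0,-0.04])

```text
time_s: 11.7
eef_pos: [0.5197, -0.0208, 0.0275]
ee_rot: [[0.077, 0.997, 0.022], [0.997, -0.077, 0.012], [0.013, 0.021, -1.0]]
ft_force: [-0.2, 6.3, 2.2]
opening: 0.0289
```

```bash
python3 -c "
from h import *
rel()"
```

```text
t 11.7 along,lat mm 189.9 4.2 beam-from-slab-y 0.0521 z 0.0275 Ftool [ 6.3 -0.6 -2.2] Mz 0.06 tilt [0.022 0.012] open 0.0289
```

>>> step_arm(increments=[0,0,-0.1,0,-0.005,0,0,-0.2,0,-0.01,0,0,-0.2,0,-0.01])

```text
time_s: 12.0
eef_pos: [0.5177, -0.0205, 0.0275]
ee_rot: [[0.066, 0.998, 0.022], [0.998, -0.066, 0.012], [0.013, 0.021, -1.0]]
ft_force: [1.2, 5.5, 4.3]
opening: 0.0288
```

```bash
python3 -c "
from h import *
rel()"
```

```text
t 12.0 along,lat mm 190.0 4.3 beam-from-slab-y 0.0411 z 0.0275 Ftool [ 5.6  0.9 -4.2] Mz 0.08 tilt [0.022 0.012] open 0.0288
```

>>> step_arm(increments=[0,-0.02,-0.1,0,-0.005,0,-0.02,-0.2,0,-0.01,0,-0.02,-0.2,0,-0.01])

```text
time_s: 12.3
eef_pos: [0.5157, -0.0204, 0.0275]
ee_rot: [[0.055, 0.998, 0.022], [0.998, -0.055, 0.012], [0.013, 0.022, -1.0]]
ft_force: [0.5, 6.8, 3.0]
opening: 0.0293
```

```bash
python3 -c "
from h import *
rel()"
```

```text
t 12.3 along,lat mm 190.0 4.3 beam-from-slab-y 0.0303 z 0.0275 Ftool [ 6.9  0.2 -2.9] Mz 0.05 tilt [0.022 0.012] open 0.0293
```

>>> step_arm(increments=[0,-0.02,-0.1,0,-0.005,0,-0.02,-0.2,0,-0.01,0,-0.02,-0.2,0,-0.01])

```text
time_s: 12.6
eef_pos: [0.5137, -0.0202, 0.0275]
ee_rot: [[0.044, 0.999, 0.023], [0.999, -0.044, 0.012], [0.013, 0.022, -1.0]]
ft_force: [1.7, 6.2, 2.3]
opening: 0.0286
```

```bash
python3 -c "
from h import *
rel()"
```

```text
t 12.6 along,lat mm 190.0 4.3 beam-from-slab-y 0.0195 z 0.0275 Ftool [ 6.3  1.5 -2.2] Mz 0.03 tilt [0.023 0.012] open 0.0286
```

>>> step_arm(increments=[0,-0.02,-0.1,0,-0.005,0,-0.02,-0.2,0,-0.01,0,-0.02,-0.2,0,-0.01])

```text
time_s: 12.9
eef_pos: [0.5116, -0.02, 0.0275]
ee_rot: [[0.033, 0.999, 0.023], [0.999, -0.034, 0.012], [0.013, 0.023, -1.0]]
ft_force: [1.3, 8.1, 2.7]
opening: 0.0291
```

```bash
python3 -c "
from h import *
rel()"
```

```text
t 12.9 along,lat mm 190.0 4.4 beam-from-slab-y 0.0086 z 0.0275 Ftool [ 8.1  1.1 -2.6] Mz 0.05 tilt [0.023 0.012] open 0.0291
```

>>> step_arm(increments=[0,-0.02,-0.1,0,-0.005,0,-0.02,-0.2,0,-0.01,0,-0.02,-0.2,0,-0.01])

```text
time_s: 13.2
eef_pos: [0.5096, -0.0199, 0.0276]
ee_rot: [[0.022, 0.999, 0.023], [1.0, -0.023, 0.013], [0.013, 0.023, -1.0]]
ft_force: [1.0, 7.1, 3.5]
opening: 0.0291
```

```bash
python3 -c "
from h import *
rel()"
```

```text
t 13.2 along,lat mm 190.1 4.4 beam-from-slab-y -0.0022 z 0.0276 Ftool [ 7.1  0.9 -3.4] Mz 0.09 tilt [0.023 0.013] open 0.0291
```

>>> step_arm(increments=[0,-0.01,-0.1,0,-0.005,0,-0.01,-0.2,0,-0.01,0,-0.01,-0.2,0,-0.01])

```text
time_s: 13.5
eef_pos: [0.5076, -0.0197, 0.0276]
ee_rot: [[0.011, 1.0, 0.024], [1.0, -0.012, 0.013], [0.013, 0.024, -1.0]]
ft_force: [1.2, 6.5, 2.5]
opening: 0.0292
```

```bash
python3 -c "
from h import *
rel()"
```

```text
t 13.5 along,lat mm 190.1 4.5 beam-from-slab-y -0.0133 z 0.0276 Ftool [ 6.5  1.2 -2.4] Mz 0.1 tilt [0.024 0.013] open 0.0292
```

>>> step_arm(increments=[0,-0.01,-0.1,0,-0.005,0,-0.01,-0.2,0,-0.01,0,-0.01,-0.2,0,-0.01])

```text
time_s: 13.8
eef_pos: [0.5056, -0.0196, 0.0276]
ee_rot: [[0.0, 1.0, 0.024], [1.0, -0.001, 0.013], [0.013, 0.024, -1.0]]
ft_force: [0.2, 6.8, 2.9]
opening: 0.029
```

```bash
python3 -c "
from h import *
rel()
s=snap('scene','s9'); im=s['image'][:,:,::-1]
cv2.imwrite('pics/s9b.png',cv2.resize(im[165:285,125:265],None,fx=5,fy=5,interpolation=cv2.INTER_CUBIC))"
```

```text
t 13.8 along,lat mm 190.2 4.6 beam-from-slab-y -0.0243 z 0.0276 Ftool [ 6.9  0.3 -2.8] Mz 0.06 tilt [0.024 0.013] open 0.029
```

View pics/s9b.png

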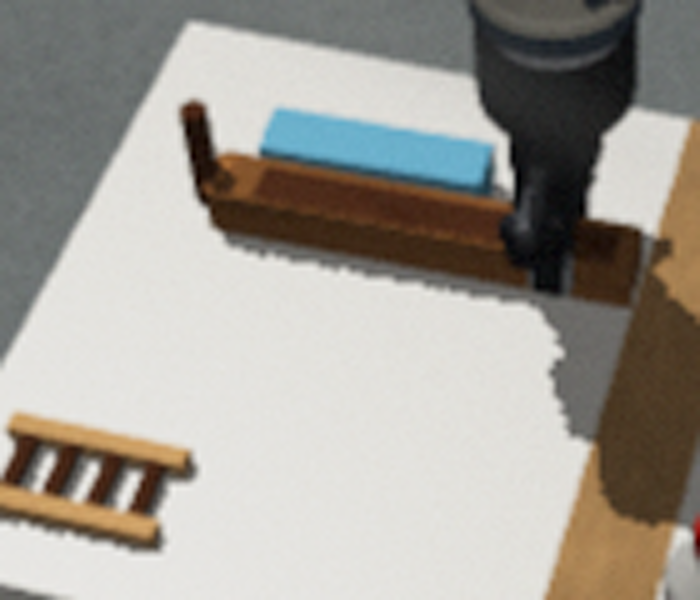

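A small gap remains near the wall's far end at (490,190). I'm continuing by feel.

>>> step_arm(increments=[0,-0.01,-0.1,0,-0.005,0,-0.01,-0.2,0,-0.01,0,-0.01,-0.2,0,-0.01])

```text
time_s: 14.15
eef_pos: [0.5035, -0.0196, 0.0276]
ee_rot: [[-0.01, 1.0, 0.024], [1.0, 0.01, 0.013], [0.013, 0.024, -1.0]]
ft_force: [-0.4, 6.5, 3.1]
opening: 0.0289
```

```bash
python3 -c "
from h import *
rel()"
```

```text
t 14.15 along,lat mm 190.2 4.6 beam-from-slab-y -0.0351 z 0.0276 Ftool [ 6.5 -0.3 -3. ] Mz 0.1 tilt [0.024 0.013] open 0.0289
```

>>> step_arm(increments=[0,-0.01,-0.1,0,-0.005,0,-0.01,-0.2,0,-0.01,0,-0.01,-0.2,0,-0.01])

```text
time_s: 14.45
eef_pos: [0.5014, -0.0195, 0.0276]
ee_rot: [[-0.021, 0.999, 0.024], [1.0, 0.021, 0.013], [0.013, 0.025, -1.0]]
ft_force: [0.8, 5.7, 2.7]
opening: 0.0287
```

```bash
python3 -c "
from h import *
rel()"
```

```text
t 14.45 along,lat mm 190.2 4.6 beam-from-slab-y -0.0461 z 0.0276 Ftool [ 5.8  1.  -2.6] Mz 0.08 tilt [0.024 0.013] open 0.0287
```

>>> step_arm(increments=[0,-0.01,-0.1,0,-0.005,0,-0.01,-0.2,0,-0.01,0,-0.01,-0.2,0,-0.01])

```text
time_s: 14.75
eef_pos: [0.4994, -0.0195, 0.0276]
ee_rot: [[-0.033, 0.999, 0.025], [0.999, 0.032, 0.013], [0.012, 0.025, -1.0]]
ft_force: [0.7, 6.4, 2.8]
opening: 0.0292
```

```bash
python3 -c "
from h import *
rel()
s=snap('wrist','w9'); im=s['image'][:,:,::-1]
cv2.imwrite('pics/w9b.png',cv2.resize(im,None,fx=1.5,fy=1.5,interpolation=cv2.INTER_CUBIC))
s=snap('scene','s10'); im=s['image'][:,:,::-1]
cv2.imwrite('pics/s10b.png',cv2.resize(im[180:225,155:235],None,fx=9,fy=9,interpolation=cv2.INTER_CUBIC))"
```

```text
t 14.75 along,lat mm 190.3 4.6 beam-from-slab-y -0.0572 z 0.0276 Ftool [ 6.4  0.9 -2.7] Mz 0.14 tilt [0.025 0.013] open 0.0292
```

View pics/s10b.png

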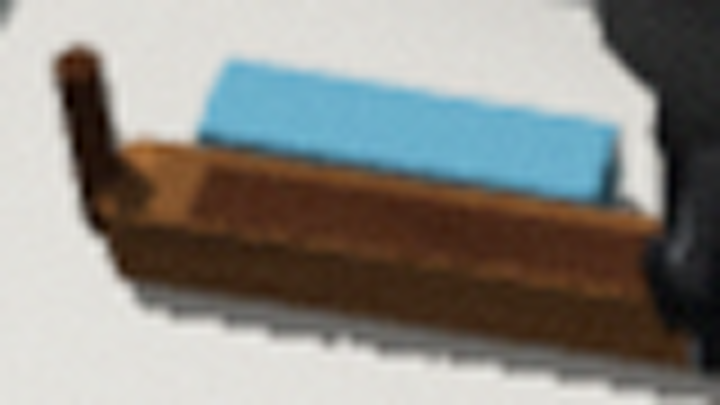

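View pics/w9b.png

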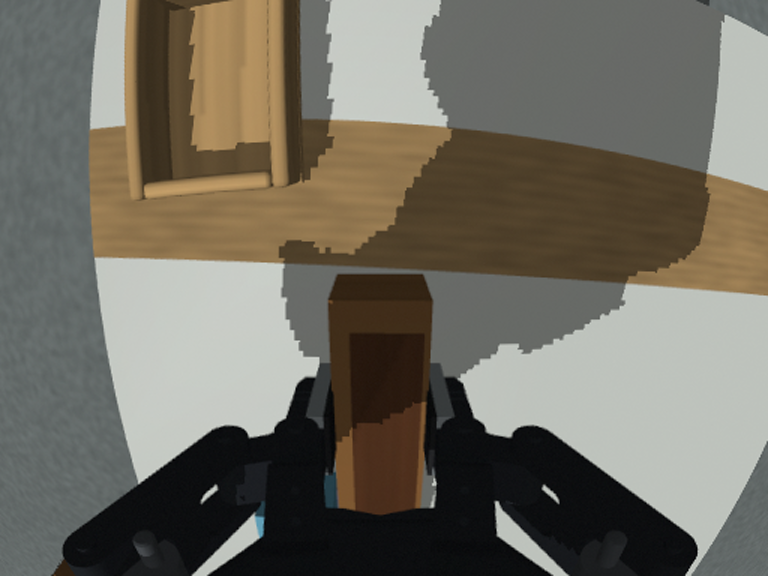

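>>> step_arm(increments=[0,-0.01,-0.1,0,-0.003,0,-0.01,-0.2,0,-0.006,0,-0.01,-0.2,0,-0.006])

```text
time_s: 15.15
eef_pos: [0.4977, -0.0195, 0.0276]
ee_rot: [[-0.04, 0.999, 0.026], [0.999, 0.039, 0.013], [0.012, 0.026, -1.0]]
ft_force: [2.3, 6.8, 2.8]
opening: 0.0289
```

```bash
python3 -c "
from h import *
rel()"
```

```text
t 15.15 along,lat mm 190.3 4.4 beam-from-slab-y -0.0644 z 0.0276 Ftool [ 6.7  2.6 -2.7] Mz 0.32 tilt [0.026 0.013] open 0.0289
```

>>> step_arm(increments=[0,-0.01,-0.1,0,-0.003,0,-0.01,-0.2,0,-0.006,0,-0.01,-0.2,0,-0.006])

```text
time_s: 15.45
eef_pos: [0.4962, -0.0195, 0.0277]
ee_rot: [[-0.047, 0.999, 0.027], [0.999, 0.047, 0.013], [0.012, 0.027, -1.0]]
ft_force: [2.1, 6.8, 2.5]
opening: 0.0287
```

```bash
python3 -c "
from h import *
rel()"
```

```text
t 15.45 along,lat mm 190.3 4.3 beam-from-slab-y -0.0721 z 0.0277 Ftool [ 6.8  2.5 -2.4] Mz 0.36 tilt [0.027 0.013] open 0.0287
```

>>> step_arm(increments=[0,-0.01,-0.1,0,0,0,-0.01,-0.2,0,0,0,-0.01,-0.2,0,0])

```text
time_s: 15.75
eef_pos: [0.4953, -0.0196, 0.028]
ee_rot: [[-0.049, 0.998, 0.029], [0.999, 0.049, 0.013], [0.012, 0.03, -0.999]]
ft_force: [2.7, 6.4, 1.8]
opening: 0.029
```

```bash
python3 -c "
from h import *
rel()"
```

```text
t 15.75 along,lat mm 190.2 3.8 beam-from-slab-y -0.0741 z 0.028 Ftool [ 6.2  3.1 -1.7] Mz 0.51 tilt [0.029 0.013] open 0.029
```

>>> step_arm(increments=[0,-0.01,-0.1,0,0,0,-0.01,-0.2,0,0,0,-0.01,-0.2,0,0])

```text
time_s: 16.05
eef_pos: [0.4952, -0.0196, 0.0283]
ee_rot: [[-0.051, 0.998, 0.033], [0.999, 0.051, 0.013], [0.011, 0.034, -0.999]]
ft_force: [4.8, 7.0, 0.5]
opening: 0.0289
```

```bash
python3 -c "
from h import *
rel()"
```

```text
t 16.05 along,lat mm 190.2 3.9 beam-from-slab-y -0.0756 z 0.0283 Ftool [ 6.8  5.1 -0.2] Mz 0.45 tilt [0.033 0.013] open 0.0289
```

The wall is felt: motion has stopped and the side force is 5 N. I'll hold the press for over a second.

>>> step_arm(increments=[0,-0.02,-0.2,0.03,0,0,-0.02,-0.2,0.03,0,0,-0.02,-0.2,0.03,0,0,-0.02,-0.2,0.03,0,0,-0.02,-0.2,0.03,0])

```text
time_s: 16.55
eef_pos: [0.4953, -0.0197, 0.0283]
ee_rot: [[-0.052, 0.998, 0.038], [0.999, 0.051, 0.013], [0.011, 0.038, -0.999]]
ft_force: [5.7, 9.2, 1.1]
opening: 0.029
```

```bash
python3 -c "
from h import *
rel()"
```

```text
t 16.55 along,lat mm 190.2 4.2 beam-from-slab-y -0.0765 z 0.0283 Ftool [ 8.9  6.2 -0.8] Mz 0.3 tilt [0.038 0.013] open 0.029
```

>>> step_arm(increments=[0,-0.02,-0.2,0.03,0,0,-0.02,-0.2,0.03,0,0,-0.02,-0.2,0.03,0,0,-0.02,-0.2,0.03,0,0,-0.02,-0.2,0.03,0])

```text
time_s: 17.05
eef_pos: [0.4953, -0.0197, 0.0284]
ee_rot: [[-0.052, 0.998, 0.042], [0.999, 0.052, 0.013], [0.011, 0.042, -0.999]]
ft_force: [6.0, 8.7, 0.4]
opening: 0.0286
```

```bash
python3 -c "
from h import *
rel()
s=snap('scene','s11'); im=s['image'][:,:,::-1]
cv2.imwrite('pics/s11b.png',cv2.resize(im[180:225,155:235],None,fx=9,fy=9,interpolation=cv2.INTER_CUBIC))"
```

```text
t 17.05 along,lat mm 190.2 4.4 beam-from-slab-y -0.077 z 0.0284 Ftool [ 8.4  6.5 -0.1] Mz 0.14 tilt [0.042 0.013] open 0.0286
```

View pics/s11b.png

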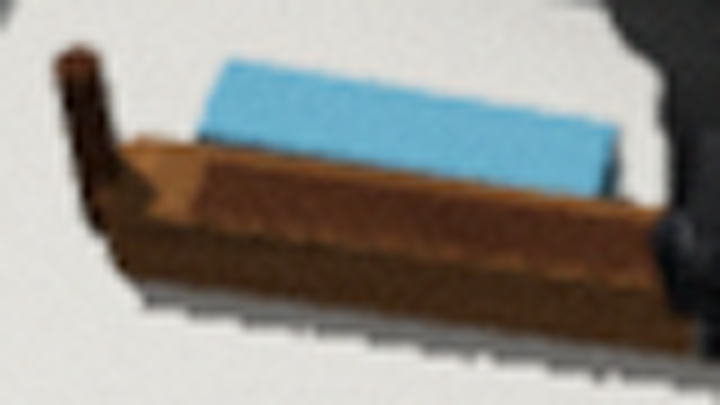

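```bash
python3 - <<'E'
from h import *
s=np.load('pics/s11.npz'); g=cv2.GaussianBlur(cv2.cvtColor(np.ascontiguousarray(s['image']),cv2.COLOR_RGB2HSV)[...,1].astype(np.float32),(0,0),.6)
im=np.ascontiguousarray(s['image']).astype(np.float32); b=cv2.GaussianBlur(im[...,2]-im[...,0],(0,0),.6); gray=cv2.GaussianBlur(im.mean(2),(0,0),.6)
sl=np.load('slab.npz'); 
def fit(fn,img,us,z,half=5):
    W=[]
    for u in us:
        v0=fn(u); lo=int(round(v0))-half; pr=img[lo:lo+2*half,u]; d=np.abs(np.diff(pr)); k=np.argmax(d)
        if 0<k<len(d)-1: a,bb,c=d[k-1:k+2]; k=k+.5*(a-c)/(a-2*bb+c+1e-9)
        W.append(ray(s,(u,lo+k+.5),z)[:2])
    l=cv2.fitLine(np.array(W,np.float32),cv2.DIST_HUBER,0,.0005,.0005).ravel(); a=np.arctan2(l[0],l[1]); a=(a+np.pi/2)%np.pi-np.pi/2
    return a, l
cr=lambda u,v:(155+u/9,180+v/9)
def ln(p,q): 
    p,q=cr(*p),cr(*q); return lambda u:p[1]+(q[1]-p[1])*(u-p[0])/(q[0]-p[0])
y0=-float(sl['yaw'])
for nme,p,q,img,z in [('wall top back',(232,60),(612,127),b,.05),('wall/beam',(210,148),(600,200),b,.05),('beam top near edge',(150,215),(650,290),gray,.05),('beam bottom near',(150,285),(690,350),gray,.02)]:
    us=range(int(cr(*p)[0])+3,int(cr(*q)[0])-2); a,l=fit(ln(p,q),img,us,z,4)
    print(nme,'angle vs slab y',round(a-y0,4))
    P=sl['post']; nn=np.array([l[1],-l[0]])*np.sign(l[1]); print('  x-offset at post line mm',round(1000*float((l[2:]-P)@nn),1))
E
```

```text
wall top back angle vs slab y -0.0411
  x-offset at post line mm -46.6
wall/beam angle vs slab y -0.067
  x-offset at post line mm -13.7
beam top near edge angle vs slab y -0.0716
  x-offset at post line mm 17.7
beam bottom near angle vs slab y -0.1482
  x-offset at post line mm 30.8
```

By image line fits, the wall is turned about -0.041 rad while the beam is slightly over-rotated, about -0.06 to -0.07. The tail end was pressed beyond the wall, and the tool is tilted. I'll let go, then press again with shut fingers at the wall's middle so the beam comes flush.

>>> step_arm(increments=[0,0,0.1,0,0.01,0,0,0.1,0,0.01,0.6,0,0.1,0,0.01,0.6,0,0.1,0,0.01,0.6,0,0.1,0,0.01])

```text
time_s: 17.6
eef_pos: [0.4958, -0.0199, 0.0282]
ee_rot: [[-0.042, 0.998, 0.041], [0.999, 0.042, 0.013], [0.011, 0.041, -0.999]]
ft_force: [-0.0, -0.1, 0.1]
opening: 0.0512
```

>>> step_arm(increments=[0.6,0,0,0,0,0.6,0,0,0,0])

```text
time_s: 17.8
eef_pos: [0.4956, -0.02, 0.0281]
ee_rot: [[-0.042, 0.998, 0.04], [0.999, 0.042, 0.013], [0.011, 0.041, -0.999]]
ft_force: [0.4, 0.7, 1.2]
opening: 0.0513
```

```bash
python3 -c "
from h import *
rel()
s=snap('wrist','w12'); im=s['image'][:,:,::-1]
cv2.imwrite('pics/w12b.png',cv2.resize(im,None,fx=1.5,fy=1.5,interpolation=cv2.INTER_CUBIC))
s=snap('scene','s12'); im=s['image'][:,:,::-1]
cv2.imwrite('pics/s12b.png',cv2.resize(im[180:225,155:235],None,fx=9,fy=9,interpolation=cv2.INTER_CUBIC))"
```

```text
t 17.8 along,lat mm 189.8 2.6 beam-from-slab-y -0.0666 z 0.0281 Ftool [ 0.7  0.5 -1.2] Mz 0.02 tilt [0.04  0.013] open 0.0513
```

View pics/s12b.png

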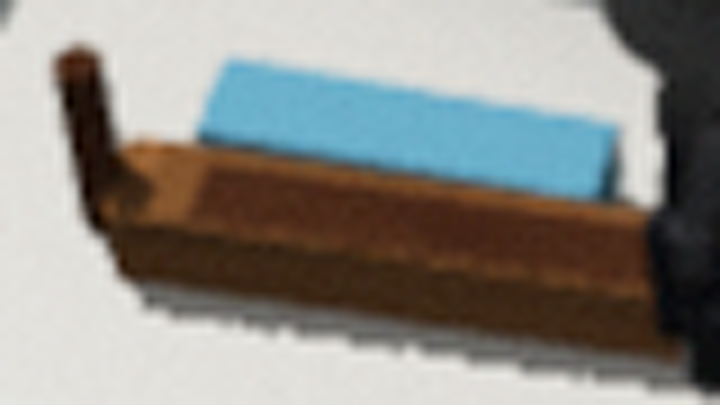

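View pics/w12b.png

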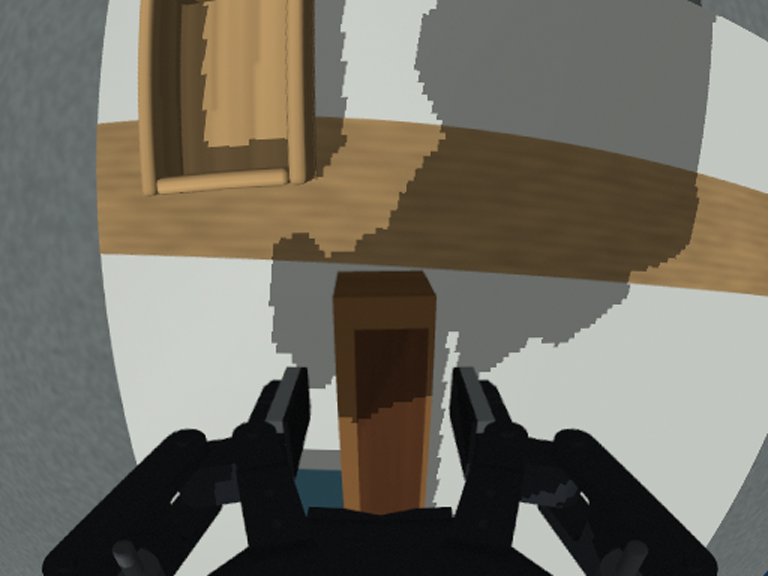

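>>> step_arm(increments=[0.6,0,0,-2.5,0,0.6,0,0,-5,0,0.6,0,2,-7,0,0.6,0,6,-7,0,0.6,0,10,-7,0])

```text
time_s: 18.4
eef_pos: [0.594, -0.0167, 0.1035]
ee_rot: [[-0.042, 0.998, 0.042], [0.999, 0.042, 0.013], [0.011, 0.043, -0.999]]
ft_force: [0.8, -0.4, -0.1]
opening: 0.0514
```

>>> step_arm(increments=[0,0,5,-3,0,0,0,5,-3,0,0,0,5,-3,0,0,0,5,-3,0])

```text
time_s: 18.8
eef_pos: [0.6408, -0.015, 0.1345]
ee_rot: [[-0.042, 0.998, 0.039], [0.999, 0.042, 0.013], [0.011, 0.04, -0.999]]
ft_force: [0.4, 0.4, 0.0]
opening: -0.0002
```

```bash
python3 -c "
from h import *
rel()
s=snap('top','t13'); im=s['image'][:,:,::-1]
cv2.imwrite('pics/t13b.png',cv2.resize(im[85:215,205:365],None,fx=5,fy=4.6,interpolation=cv2.INTER_CUBIC))
s=snap('scene','s13'); im=s['image'][:,:,::-1]
cv2.imwrite('pics/s13b.png',cv2.resize(im[165:285,125:265],None,fx=5,fy=5,interpolation=cv2.INTER_CUBIC))"
```

```text
t 18.8 along,lat mm 188.8 147.8 beam-from-slab-y -0.0666 z 0.1345 Ftool [ 0.4  0.4 -0. ] Mz -0.03 tilt [0.039 0.013] open -0.0002
```

View pics/s13b.png

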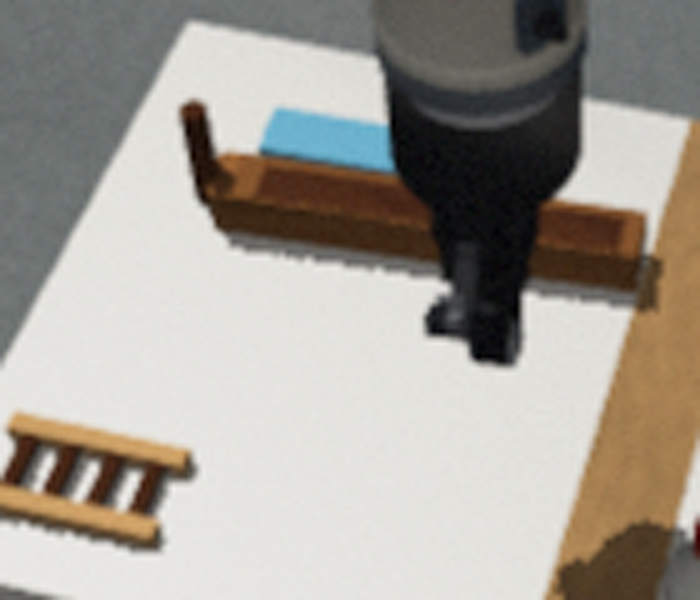

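View pics/t13b.png

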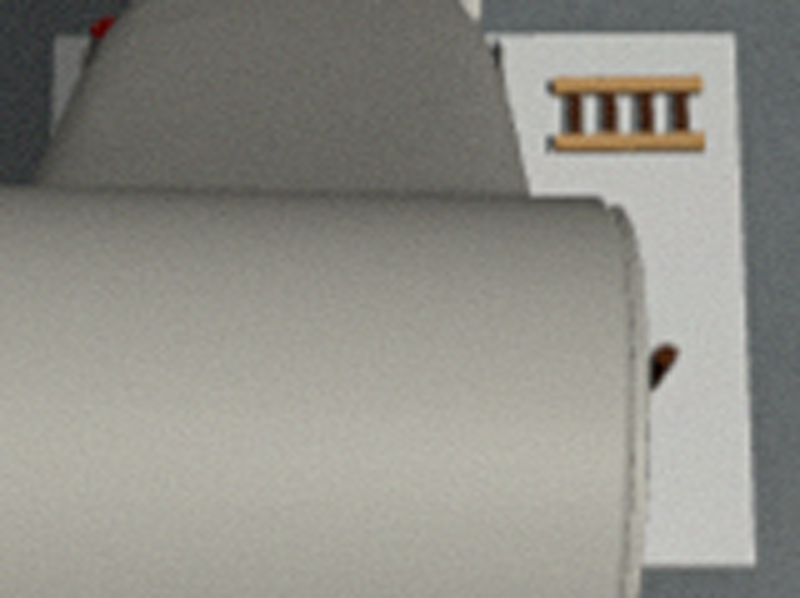

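The beam, released, stands with the post at (205,165) in its fork. The ladder and the rest of the scene look undisturbed. I'll bring the shut fingers down on the +x side opposite the wall's middle.

```bash
python3 -c "
from h import *
inc(.57,-.115,.1,.02)"
```

```text
inc cm [-9.73 -7.57  3.02] roll 0.021 | t 18.9 pos [ 0.6403 -0.015   0.1343] yaw 0.0414 F [ 0.05 -0.21  0.14] M [ 0.02  0.05 -0.03] open 0.0003
```

>>> step_arm(increments=[0,-3.5,-3,1,0.02,0,-7,-6,2,0.02,0,-9.7,-7.6,3,0.02,0,-9.7,-7.6,3,0.02,0,-9.7,-7.6,3,0.02])

```text
time_s: 19.4
eef_pos: [0.5684, -0.1149, 0.0997]
ee_rot: [[-0.02, 0.999, 0.037], [1.0, 0.02, 0.013], [0.013, 0.037, -0.999]]
ft_force: [-0.2, 0.3, 0.7]
opening: -0.0
```

```bash
python3 -c "
from h import *
inc(.56,-.115,.034,.02)"
```

```text
inc cm [-0.07 -1.09  6.54] roll -0.0 | t 19.4 pos [ 0.5684 -0.1149  0.0997] yaw 0.0195 F [-0.2   0.28  0.65] M [ 0.03  0.03 -0.01] open -0.0
```

>>> step_arm(increments=[0,0,0,2.5,0,0,0,0,5,0,0,0,-0.5,6.5,0,0,0,-0.5,6.5,0,0,0,-0.5,6.5,0])

```text
time_s: 19.9
eef_pos: [0.5664, -0.1134, 0.0349]
ee_rot: [[-0.021, 0.999, 0.037], [1.0, 0.021, 0.014], [0.013, 0.038, -0.999]]
ft_force: [0.2, -0.2, 0.5]
opening: 0.0001
```

```bash
python3 -c "
from h import *
inc(.535,-.115,.034,.02)
s=snap('scene','s14'); im=s['image'][:,:,::-1]
cv2.imwrite('pics/s14b.png',cv2.resize(im[165:285,125:265],None,fx=5,fy=5,interpolation=cv2.INTER_CUBIC))"
```

```text
inc cm [-0.1  -3.14 -0.03] roll 0.001 | t 19.9 pos [ 0.5664 -0.1134  0.0349] yaw 0.0206 F [ 0.22 -0.16  0.46] M [-0.03 -0.01 -0.01] open 0.0001
```

View pics/s14b.png

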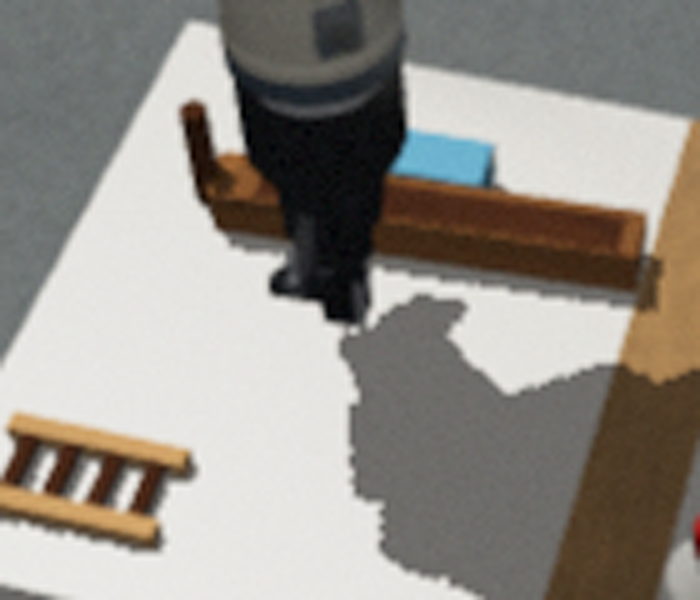

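The shut fingers stand at (345,310) in front of the beam, clear of everything. I'm closing in.

>>> step_arm(increments=[0,0,-0.7,0,0,0,0,-1.4,0,0,0,0,-2,0,0,0,0,-2,0,0])

```text
time_s: 20.35
eef_pos: [0.5456, -0.114, 0.0349]
ee_rot: [[-0.021, 0.999, 0.038], [1.0, 0.02, 0.013], [0.013, 0.038, -0.999]]
ft_force: [0.2, -0.3, 0.1]
opening: -0.0001
```

>>> step_arm(increments=[0,0,-0.2,0,0,0,0,-0.4,0,0,0,0,-0.4,0,0])

```text
time_s: 20.65
eef_pos: [0.5413, -0.1141, 0.0347]
ee_rot: [[-0.02, 0.999, 0.038], [1.0, 0.02, 0.013], [0.013, 0.038, -0.999]]
ft_force: [-0.1, 0.6, -0.1]
opening: 0.0
```

>>> step_arm(increments=[0,0,-0.2,0,0,0,0,-0.4,0,0,0,0,-0.4,0,0])

```text
time_s: 20.95
eef_pos: [0.537, -0.1142, 0.0344]
ee_rot: [[-0.02, 0.999, 0.037], [1.0, 0.02, 0.014], [0.013, 0.037, -0.999]]
ft_force: [0.1, 0.2, 0.5]
opening: -0.0001
```

>>> step_arm(increments=[0,0,-0.2,0,0,0,0,-0.3,0,0,0,0,-0.3,0,0])

```text
time_s: 21.25
eef_pos: [0.5337, -0.1142, 0.0343]
ee_rot: [[-0.02, 0.999, 0.037], [1.0, 0.02, 0.014], [0.013, 0.037, -0.999]]
ft_force: [-0.0, -0.7, 0.9]
opening: -0.0002
```

>>> step_arm(increments=[0,0,-0.1,0,0,0,0,-0.2,0,0,0,0,-0.2,0,0])

```text
time_s: 21.55
eef_pos: [0.5315, -0.1142, 0.0342]
ee_rot: [[-0.02, 0.999, 0.037], [1.0, 0.02, 0.014], [0.013, 0.037, -0.999]]
ft_force: [-0.4, 0.9, 0.6]
opening: -0.0005
```

>>> step_arm(increments=[0,0,-0.1,0,0,0,0,-0.2,0,0,0,0,-0.2,0,0])

```text
time_s: 21.85
eef_pos: [0.5296, -0.1143, 0.0341]
ee_rot: [[-0.02, 0.999, 0.037], [1.0, 0.02, 0.014], [0.013, 0.037, -0.999]]
ft_force: [0.5, -0.1, 0.3]
opening: -0.0001
```

>>> step_arm(increments=[0,0,-0.1,0,0,0,0,-0.2,0,0,0,0,-0.2,0,0])

```text
time_s: 22.15
eef_pos: [0.5276, -0.1144, 0.0341]
ee_rot: [[-0.02, 0.999, 0.037], [1.0, 0.02, 0.013], [0.013, 0.037, -0.999]]
ft_force: [0.7, -1.1, -0.4]
opening: -0.0
```

>>> step_arm(increments=[0,0,-0.1,0,0,0,0,-0.15,0,0,0,0,-0.15,0,0])

```text
time_s: 22.45
eef_pos: [0.5269, -0.1146, 0.0343]
ee_rot: [[-0.02, 0.999, 0.039], [1.0, 0.02, 0.013], [0.012, 0.039, -0.999]]
ft_force: [4.5, 0.3, -0.1]
opening: 0.0
```

>>> step_arm(increments=[0,0,-0.1,0,0,0,0,-0.15,0,0,0,0,-0.15,0,0])

```text
time_s: 22.75
eef_pos: [0.5268, -0.1147, 0.0347]
ee_rot: [[-0.02, 0.999, 0.042], [1.0, 0.019, 0.013], [0.012, 0.042, -0.999]]
ft_force: [5.9, 1.3, -1.4]
opening: -0.0
```

Firm contact at 6 N, and the beam doesn't give. I'll hold this for a good second.

>>> step_arm(increments=[0,0,-0.2,0,0,0,0,-0.2,0,0,0,0,-0.2,0,0,0,0,-0.2,0,0,0,0,-0.2,0,0])

```text
time_s: 23.25
eef_pos: [0.5269, -0.1147, 0.0352]
ee_rot: [[-0.02, 0.999, 0.046], [1.0, 0.019, 0.012], [0.011, 0.046, -0.999]]
ft_force: [7.3, 2.7, -0.9]
opening: 0.0003
```

>>> step_arm(increments=[0,0,-0.2,0,0,0,0,-0.2,0,0,0,0,-0.2,0,0,0,0,-0.2,0,0,0,0,-0.2,0,0])

```text
time_s: 23.75
eef_pos: [0.527, -0.1147, 0.0358]
ee_rot: [[-0.019, 0.999, 0.05], [1.0, 0.019, 0.012], [0.011, 0.05, -0.999]]
ft_force: [7.1, 2.5, -1.2]
opening: 0.0001
```

>>> step_arm(increments=[0,0,-0.2,0,0,0,0,-0.2,0,0,0,0,-0.2,0,0,0,0,-0.2,0,0,0,0,-0.2,0,0])

```text
time_s: 24.25
eef_pos: [0.527, -0.1147, 0.0363]
ee_rot: [[-0.019, 0.998, 0.053], [1.0, 0.019, 0.011], [0.01, 0.054, -0.999]]
ft_force: [7.6, 3.3, -0.6]
opening: 0.0
```

```bash
python3 -c "
from h import *
rel()
s=snap('scene','s15'); im=s['image'][:,:,::-1]
cv2.imwrite('pics/s15b.png',cv2.resize(im[165:285,125:265],None,fx=5,fy=5,interpolation=cv2.INTER_CUBIC))"
```

```text
t 24.25 along,lat mm 94.5 27.9 beam-from-slab-y -0.0437 z 0.0363 Ftool [3.1 7.6 1.1] Mz -0.01 tilt [0.053 0.011] open 0.0
```

View pics/s15b.png

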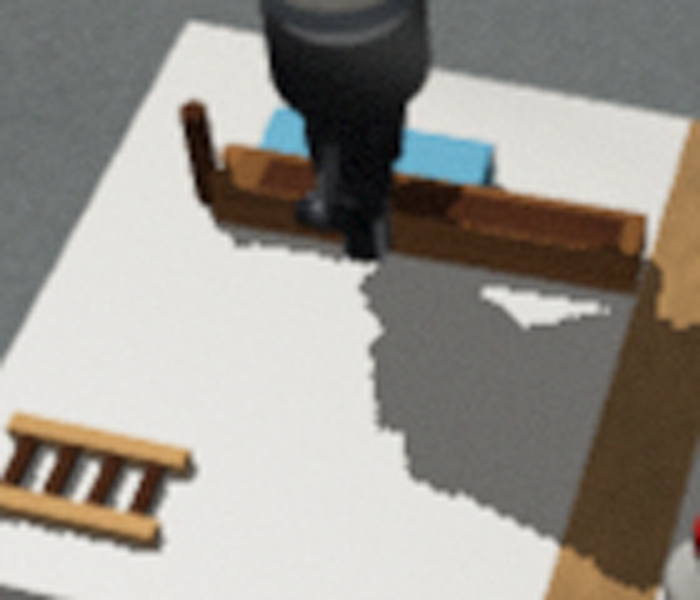

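Under the press the fork end looks to have come in a little, with its top corner at (228,148) where it was at (225,160). I'll back off and measure the fork on the post.

>>> step_arm(increments=[0,0,0.5,0,0,0,0,1.5,0,0,0,0,3,0,0,0,0,4,-3,0,0,0,4,-6,0])

```text
time_s: 24.8
eef_pos: [0.5643, -0.1145, 0.0982]
ee_rot: [[-0.019, 0.998, 0.051], [1.0, 0.019, 0.012], [0.011, 0.052, -0.999]]
ft_force: [-0.4, 0.2, 0.2]
opening: 0.0001
```

>>> step_arm(increments=[0,4,5,-5,0,0,8,9,-8,0,0,12,13,-12,0,0,16,15,-14,0,0,18,15,-14,0])

```text
time_s: 25.3
eef_pos: [0.6945, 0.0453, 0.238]
ee_rot: [[-0.018, 0.998, 0.052], [1.0, 0.018, 0.011], [0.01, 0.052, -0.999]]
ft_force: [1.1, -0.3, -0.8]
opening: 0.0002
```

```bash
python3 -c "
from h import *
rel()
s=snap('scene','s16'); im=s['image'][:,:,::-1]
cv2.imwrite('pics/s16b.png',cv2.resize(im[165:285,125:265],None,fx=5,fy=5,interpolation=cv2.INTER_CUBIC))
s=snap('top','t16'); im=s['image'][:,:,::-1]
cv2.imwrite('pics/t16b.png',cv2.resize(im[130:195,260:350],None,fx=8,fy=8,interpolation=cv2.INTER_CUBIC))"
```

```text
t 25.3 along,lat mm 251.5 197.9 beam-from-slab-y -0.0429 z 0.238 Ftool [-0.3  1.1  0.9] Mz -0.02 tilt [0.052 0.011] open 0.0002
```

View pics/s16b.png

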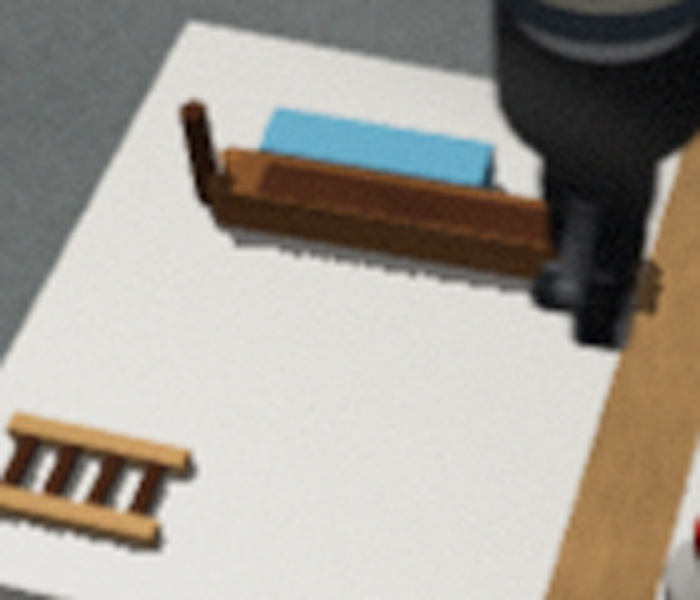

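View pics/t16b.png

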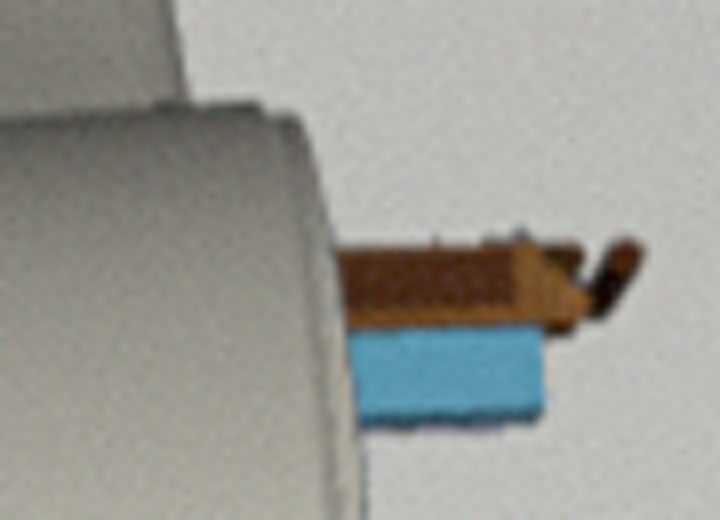

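```bash
python3 - <<'E'
from h import *
P=np.load('slab.npz')['post']
def draw(name,box,k,th,out):
    s=np.load(f'pics/{name}.npz'); x0,y0,x1,y1=box
    im=cv2.resize(np.ascontiguousarray(s['image'][:,:,::-1])[y0:y1,x0:x1],None,fx=k,fy=k,interpolation=cv2.INTER_CUBIC)
    f=lambda X:[int(round((p-o+.5)*k)) for p,o in zip(proj(s,X),(x0,y0))]
    a=th+.025; d=np.array([np.sin(a),np.cos(a)]); n=np.array([d[1],-d[0]])
    L=lambda a_,b_,z:f([*(P+n*a_/1000+d*b_/1000),z])
    for a_,b_ in [(-15,9.4),(-9,3.4),(9,3.4),(15,9.4),(15,60),(-15,60)]: cv2.circle(im,L(a_,b_,.05),3,(0,255,0),-1)
    for a_,b_ in [(-15,25),(-45,25),(-15,145),(-45,145)]: cv2.circle(im,L(a_,b_,.05),3,(0,0,255),-1)
    for z in(.02,.05,.09):
        for t in np.linspace(0,2*np.pi,20): cv2.circle(im,f([P[0]+.007*np.cos(t),P[1]+.007*np.sin(t),z]),1,(255,0,255),-1)
    cv2.imwrite(f'pics/{out}.png',im)
draw('t16',(290,140,350,195),12,-.04,'t16c')
draw('s16',(155,180,215,220),12,-.04,'s16c')
E
```

```text
(no output)
```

View pics/t16c.png

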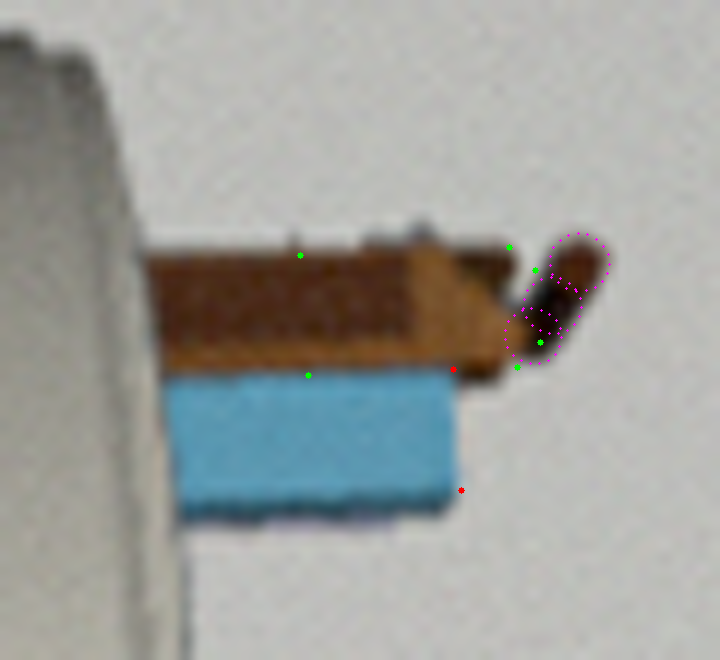

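View pics/s16c.png

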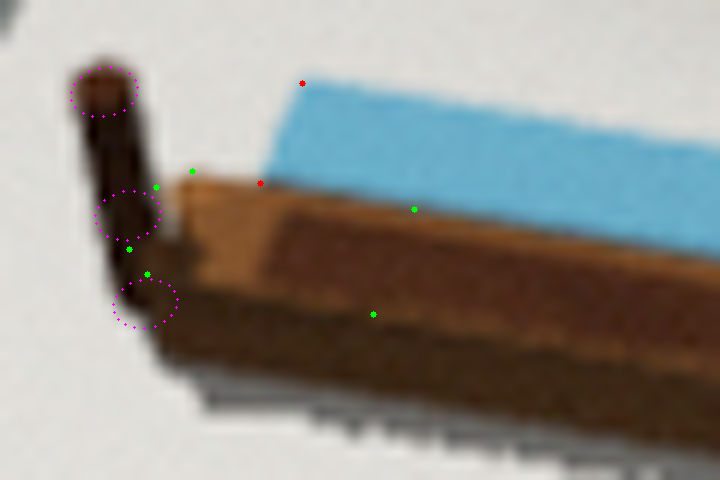

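The top view with the nested outline (green) shows the beam flush to the wall, but the prong tips at about column 515–525 against 540 for nested. The fork slipped back about 4–5 mm during the press. I'll re-nest it by pushing the plain end gently along the wall with shut fingers.

```bash
python3 -c "
from h import *
inc(.497,.062,.1,.015)"
```

```text
inc cm [  1.57 -20.72  12.83] roll 0.008 | t 25.4 pos [0.6968 0.0494 0.2399] yaw 0.023 F [ 0.16 -0.36  0.95] M [-0.03  0.02 -0.02] open -0.0001
```

>>> step_arm(increments=[0,1,-5,1,0,0,1.6,-10,3,0,0,1.6,-15,7,0,0,1.6,-19,10,0,0,1.6,-20.7,12.8,0])

```text
time_s: 25.9
eef_pos: [0.4947, 0.062, 0.0998]
ee_rot: [[-0.024, 0.998, 0.058], [1.0, 0.023, 0.013], [0.012, 0.058, -0.998]]
ft_force: [1.2, 0.3, -0.3]
opening: -0.0002
```

```bash
python3 -c "
from h import *
inc(.497,.062,.036,.015)
s=snap('scene','s17'); im=s['image'][:,:,::-1]
cv2.imwrite('pics/s17b.png',cv2.resize(im[165:285,145:315],None,fx=4.5,fy=4.5,interpolation=cv2.INTER_CUBIC))"
```

```text
inc cm [-0.08 -0.14  6.39] roll 0.008 | t 25.9 pos [0.4947 0.062  0.0998] yaw 0.0231 F [ 1.2   0.27 -0.33] M [ 0.02  0.04 -0.1 ] open -0.0002
```

View pics/s17b.png

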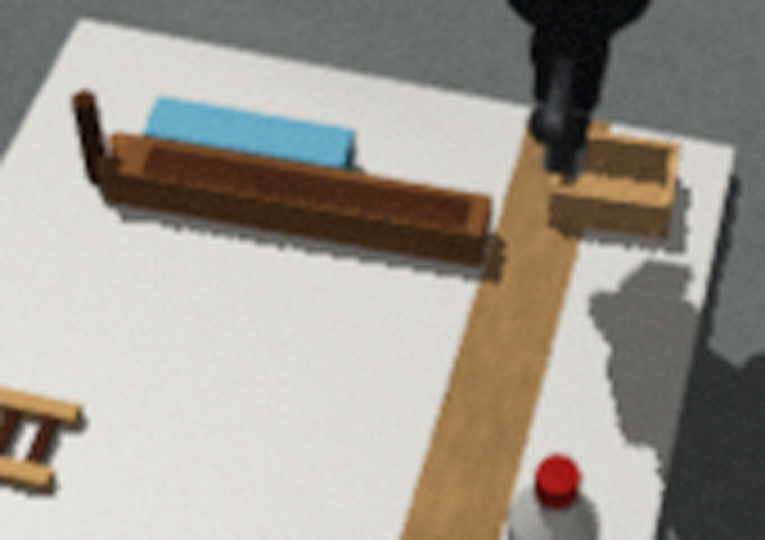

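```bash
python3 - <<'E'
from h import *
s=np.load('pics/s17.npz'); P=np.load('slab.npz')['post']
w=lambda u,v,z=.05:ray(s,(145+u/4.5-.5,165+v/4.5-.5),z)[:2]
for n,p,z in [('end back top',(490,195),.05),('end front top',(486,237),.05),('end front bottom',(482,265),.02),('fork back',(112,137),.05),('fork front top',(102,178),.05),('trough near corner',(552,190),.05),('post top',(85,97),.09)]:
    X=w(*p,z); a=-.041+.025; d=np.array([np.sin(a),np.cos(a)]); nn=np.array([d[1],-d[0]]); print(n,X.round(4),'along',(1000*(X-P)@d).round(1),'lat',(1000*(X-P)@nn).round(1))
inc(.497,.052,.036,.015)
E
```

```text
end back top [0.482  0.0209] along 230.9 lat -15.2
end front top [0.512 0.025] along 234.6 lat 14.9
end front bottom [0.5092 0.0228] along 232.5 lat 12.1
fork back [ 0.4902 -0.202 ] along 8.0 lat -10.5
fork front top [ 0.5209 -0.1971] along 12.4 lat 20.2
trough near corner [0.4703 0.0545] along 264.7 lat -26.4
post top [ 0.4972 -0.2105] along -0.7 lat -3.6
inc cm [-1.01  0.92  5.76] roll 0.008 | t 25.95 pos [0.4852 0.0613 0.0933] yaw 0.0233 F [-8.25 -1.82 -5.52] M [-0.07  0.34 -0.  ] open 0.0001
```

>>> step_arm(increments=[0,-1,0.9,0,0.008,0,-1,0.9,0,0.008,0,-1,0.9,0,0.008,0,-1,0.9,0,0.008])

```text
time_s: 26.35
eef_pos: [0.4962, 0.0514, 0.0945]
ee_rot: [[-0.015, 0.999, 0.044], [1.0, 0.015, 0.012], [0.011, 0.045, -0.999]]
ft_force: [-0.1, -0.1, 0.7]
opening: -0.0
```

```bash
python3 -c "
from h import *
inc(.497,.052,.036,.015)"
```

```text
inc cm [-0.01 -0.18  5.85] roll -0.0 | t 26.35 pos [0.4962 0.0514 0.0945] yaw 0.0148 F [-0.09 -0.09  0.68] M [-0.01  0.07 -0.05] open -0.0
```

>>> step_arm(increments=[0,0,0,2,0,0,0,-0.1,4,0,0,0,-0.2,5.8,0,0,0,-0.2,5.8,0,0,0,-0.2,5.8,0])

```text
time_s: 26.85
eef_pos: [0.4974, 0.0521, 0.037]
ee_rot: [[-0.015, 0.999, 0.045], [1.0, 0.015, 0.012], [0.011, 0.045, -0.999]]
ft_force: [0.5, -0.0, -0.9]
opening: -0.0001
```

>>> step_arm(increments=[0,-0.3,0,0,0,0,-0.6,0,0,0,0,-0.6,0,0,0])

```text
time_s: 27.15
eef_pos: [0.4981, 0.0458, 0.0377]
ee_rot: [[-0.015, 0.999, 0.046], [1.0, 0.014, 0.012], [0.011, 0.047, -0.999]]
ft_force: [0.4, 0.4, 0.7]
opening: 0.0002
```

>>> step_arm(increments=[0,-0.2,0,0,0,0,-0.3,0,0,0,0,-0.3,0,0,0])

```text
time_s: 27.45
eef_pos: [0.4982, 0.0426, 0.0378]
ee_rot: [[-0.015, 0.999, 0.047], [1.0, 0.014, 0.012], [0.011, 0.047, -0.999]]
ft_force: [-0.0, -0.9, -0.1]
opening: -0.0001
```

>>> step_arm(increments=[0,-0.1,0,0,0,0,-0.2,0,0,0,0,-0.2,0,0,0])

```text
time_s: 27.75
eef_pos: [0.4982, 0.0405, 0.0377]
ee_rot: [[-0.015, 0.999, 0.046], [1.0, 0.014, 0.012], [0.011, 0.047, -0.999]]
ft_force: [0.3, 0.3, -0.6]
opening: -0.0
```

>>> step_arm(increments=[0,-0.1,0,0,0,0,-0.2,0,0,0,0,-0.2,0,0,0])

```text
time_s: 28.05
eef_pos: [0.4982, 0.0384, 0.0376]
ee_rot: [[-0.015, 0.999, 0.046], [1.0, 0.014, 0.012], [0.011, 0.047, -0.999]]
ft_force: [-0.5, -0.5, -0.6]
opening: 0.0003
```

>>> step_arm(increments=[0,-0.1,0,0,0,0,-0.2,0,0,0,0,-0.2,0,0,0])

```text
time_s: 28.35
eef_pos: [0.4982, 0.0363, 0.0376]
ee_rot: [[-0.014, 0.999, 0.046], [1.0, 0.014, 0.012], [0.011, 0.047, -0.999]]
ft_force: [-0.5, 0.5, -1.3]
opening: 0.0
```

>>> step_arm(increments=[0,-0.1,0,0,0,0,-0.2,0,0,0,0,-0.2,0,0,0])

```text
time_s: 28.65
eef_pos: [0.4982, 0.0342, 0.0376]
ee_rot: [[-0.014, 0.999, 0.046], [1.0, 0.014, 0.012], [0.011, 0.047, -0.999]]
ft_force: [0.1, -0.6, -0.1]
opening: 0.0002
```

>>> step_arm(increments=[0,-0.1,0,0,0,0,-0.2,0,0,0,0,-0.2,0,0,0])

```text
time_s: 28.95
eef_pos: [0.4983, 0.0321, 0.0376]
ee_rot: [[-0.014, 0.999, 0.046], [1.0, 0.014, 0.012], [0.011, 0.047, -0.999]]
ft_force: [-0.4, 0.1, 0.5]
opening: 0.0002
```

>>> step_arm(increments=[0,-0.1,0,0,0,0,-0.15,0,0,0,0,-0.15,0,0,0])

```text
time_s: 29.25
eef_pos: [0.4983, 0.0305, 0.0376]
ee_rot: [[-0.014, 0.999, 0.046], [1.0, 0.014, 0.012], [0.011, 0.047, -0.999]]
ft_force: [-0.4, -0.8, -0.3]
opening: -0.0
```

>>> step_arm(increments=[0,-0.1,0,0,0,0,-0.15,0,0,0,0,-0.15,0,0,0])

```text
time_s: 29.55
eef_pos: [0.4984, 0.0292, 0.0376]
ee_rot: [[-0.014, 0.999, 0.047], [1.0, 0.014, 0.012], [0.011, 0.047, -0.999]]
ft_force: [0.7, 2.0, 1.1]
opening: 0.0002
```

>>> step_arm(increments=[0,-0.1,0,0,0,0,-0.15,0,0,0,0,-0.15,0,0,0])

```text
time_s: 29.85
eef_pos: [0.4984, 0.0285, 0.0376]
ee_rot: [[-0.014, 0.999, 0.047], [1.0, 0.013, 0.013], [0.012, 0.047, -0.999]]
ft_force: [0.0, 9.7, 0.4]
opening: 0.0
```

>>> step_arm(increments=[0,-0.1,0,0,0,0,-0.15,0,0,0,0,-0.15,0,0,0])

```text
time_s: 30.15
eef_pos: [0.4984, 0.0283, 0.0376]
ee_rot: [[-0.013, 0.999, 0.047], [1.0, 0.012, 0.015], [0.014, 0.047, -0.999]]
ft_force: [-0.6, 15.1, 0.3]
opening: -0.0
```

Stopped hard at 15 N after about 1 mm of sliding. I'm easing off and looking.

>>> step_arm(increments=[0,0.1,0,0,0,0,0.2,0,0,0,0,0.2,0,0,0])

```text
time_s: 30.45
eef_pos: [0.4984, 0.0302, 0.0376]
ee_rot: [[-0.013, 0.999, 0.046], [1.0, 0.012, 0.014], [0.014, 0.047, -0.999]]
ft_force: [-0.9, -0.4, 0.2]
opening: -0.0
```

```bash
python3 - <<'E'
from h import *
rel()
P=np.load('slab.npz')['post']
def draw(name,box,k,th,out):
    s=np.load(f'pics/{name}.npz'); x0,y0,x1,y1=box
    im=cv2.resize(np.ascontiguousarray(s['image'][:,:,::-1])[y0:y1,x0:x1],None,fx=k,fy=k,interpolation=cv2.INTER_CUBIC)
    f=lambda X:[int(round((p-o+.5)*k)) for p,o in zip(proj(s,X),(x0,y0))]
    a=th+.025; d=np.array([np.sin(a),np.cos(a)]); n=np.array([d[1],-d[0]])
    L=lambda a_,b_,z:f([*(P+n*a_/1000+d*b_/1000),z])
    for a_,b_ in [(-15,9.4),(-9,3.4),(9,3.4),(15,9.4),(15,60),(-15,60),(-15,230),(15,230)]: cv2.circle(im,L(a_,b_,.05),2,(0,255,0),-1)
    for a_,b_ in [(-15,25),(-45,25),(-15,145),(-45,145)]: cv2.circle(im,L(a_,b_,.05),2,(0,0,255),-1)
    cv2.imwrite(f'pics/{out}.png',im)
snap('scene','s18'); snap('top','t18')
draw('s18',(150,175,270,235),6,-.04,'s18c'); draw('t18',(270,135,350,195),10,-.04,'t18c')
E
```

```text
t 30.45 along,lat mm 240.0 0.5 beam-from-slab-y -0.0375 z 0.0376 Ftool [-0.4 -0.9 -0.2] Mz -0.01 tilt [0.046 0.014] open -0.0
```

View pics/s18c.png

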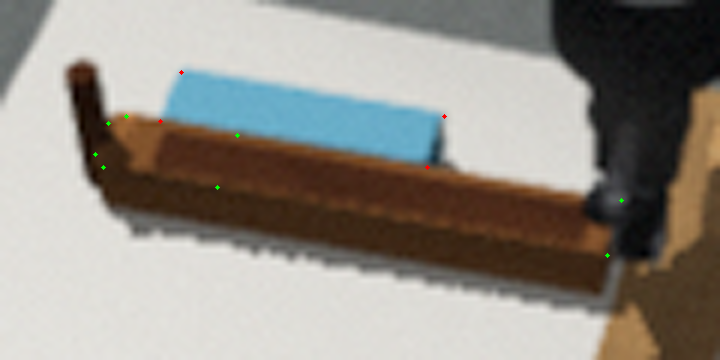

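View pics/t18c.png

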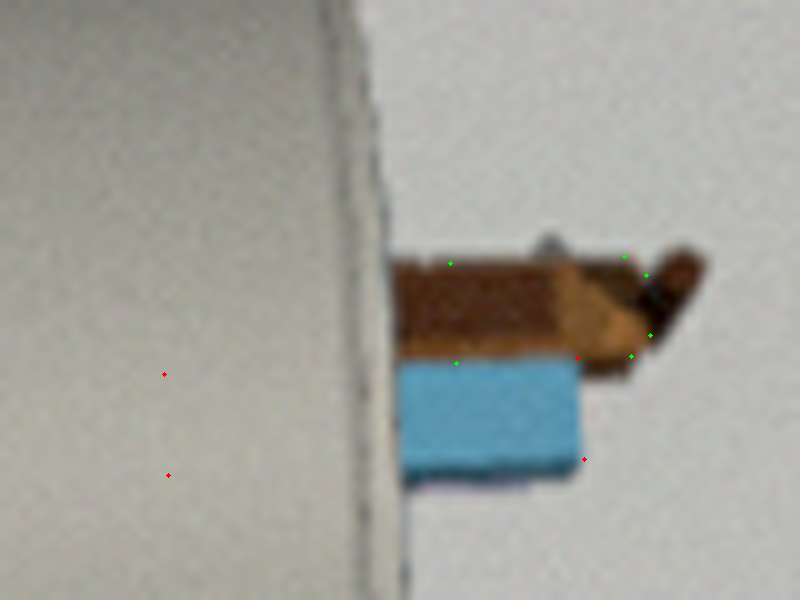

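Both views now show the prong tips on the nested outline (top crop (650,335)) with the side flush to the wall. I'm lifting away and repeating the wall press while nested, this time with a slight pull towards the post.

>>> step_arm(increments=[0,0.8,0,0,0,0,1,0,-3,0,0,1,0,-7,0,0,1,4,-7,0,0,0,8,-7,0])

```text
time_s: 31.05
eef_pos: [0.5763, 0.0311, 0.1135]
ee_rot: [[-0.014, 0.999, 0.049], [1.0, 0.013, 0.015], [0.014, 0.05, -0.999]]
ft_force: [0.9, 0.3, 0.3]
opening: 0.0002
```

```bash
python3 -c "
from h import *
inc(.57,-.1,.1,.015)"
```

```text
inc cm [-13.11  -0.87   1.12] roll -0.002 | t 31.05 pos [0.5763 0.0311 0.1135] yaw 0.0133 F [0.92 0.32 0.27] M [ 0.02 -0.02  0.  ] open 0.0002
```

>>> step_arm(increments=[0,-4,-0.4,0,0,0,-8,-0.4,0,0,0,-12,-0.4,1,0,0,-13,-0.4,1,0,0,-13,-0.4,1,0])

```text
time_s: 31.55
eef_pos: [0.5744, -0.0999, 0.1012]
ee_rot: [[-0.011, 0.999, 0.049], [1.0, 0.011, 0.015], [0.014, 0.049, -0.999]]
ft_force: [1.4, 0.5, -1.1]
opening: -0.0
```

```bash
python3 -c "
from h import *
inc(.555,-.1,.034,.015)
s=snap('scene','s19'); im=s['image'][:,:,::-1]
cv2.imwrite('pics/s19b.png',cv2.resize(im[175:235,150:270],None,fx=6,fy=6,interpolation=cv2.INTER_CUBIC))"
```

```text
inc cm [-0.09 -2.27  6.61] roll -0.004 | t 31.55 pos [ 0.5744 -0.0999  0.1012] yaw 0.0105 F [ 1.35  0.45 -1.05] M [0.05 0.02 0.04] open -0.0
```

View pics/s19b.png

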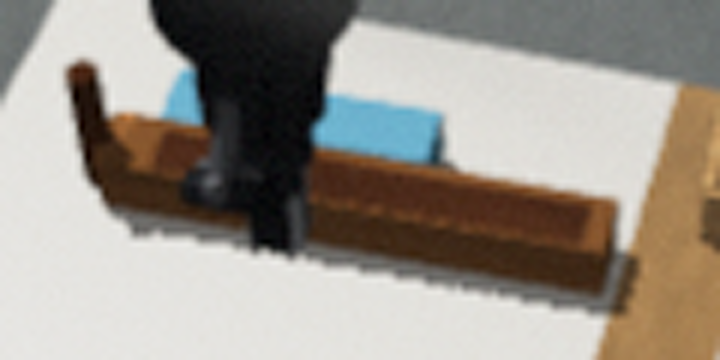

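The beam stayed nested with the post in the fork at (105,150). I'm going down in front of it and pressing.

>>> step_arm(increments=[0,0,0,2.5,0,0,0,0,5,0,0,0,-0.8,6.6,0,0,0,-1.6,6.6,0,0,0,-2,6.6,0])

```text
time_s: 32.1
eef_pos: [0.5568, -0.0966, 0.0346]
ee_rot: [[-0.014, 0.999, 0.048], [1.0, 0.013, 0.016], [0.015, 0.048, -0.999]]
ft_force: [1.2, 0.4, 0.1]
opening: -0.0001
```

>>> step_arm(increments=[0,0,-0.5,0,0,0,0,-1,0,0,0,0,-1.4,0,0,0,0,-1.6,0,0,0,0,-1.6,0,0])

```text
time_s: 32.6
eef_pos: [0.5407, -0.097, 0.0341]
ee_rot: [[-0.014, 0.999, 0.048], [1.0, 0.013, 0.015], [0.015, 0.048, -0.999]]
ft_force: [-0.7, -0.4, 0.4]
opening: 0.0002
```

```bash
python3 -c "
from h import *
rel(); inc(.527,-.1,.034,.015)"
```

```text
t 32.6 along,lat mm 112.3 41.2 beam-from-slab-y -0.0379 z 0.0341 Ftool [-0.4 -0.7 -0.5] Mz 0.0 tilt [0.048 0.015] open 0.0002
inc cm [-0.28 -1.37 -0.06] roll -0.002 | t 32.6 pos [ 0.5407 -0.097   0.0341] yaw 0.0129 F [-0.74 -0.43  0.44] M [-0.01 -0.05  0.  ] open 0.0002
```

>>> step_arm(increments=[0,0,-0.4,0,0,0,0,-0.8,0,0,0,0,-1.1,0,0,0,0,-1.1,0,0])

```text
time_s: 33.0
eef_pos: [0.529, -0.0971, 0.0334]
ee_rot: [[-0.013, 0.999, 0.047], [1.0, 0.013, 0.016], [0.015, 0.047, -0.999]]
ft_force: [-0.7, 0.7, -0.1]
opening: -0.0001
```

>>> step_arm(increments=[0,0,-0.1,0,0,0,0,-0.2,0,0,0,0,-0.2,0,0])

```text
time_s: 33.3
eef_pos: [0.5272, -0.0971, 0.0334]
ee_rot: [[-0.013, 0.999, 0.048], [1.0, 0.013, 0.016], [0.015, 0.048, -0.999]]
ft_force: [-0.2, 0.7, 0.4]
opening: -0.0
```

>>> step_arm(increments=[0,0,-0.1,0,0,0,0,-0.15,0,0,0,0,-0.15,0,0])

```text
time_s: 33.6
eef_pos: [0.5269, -0.0971, 0.0336]
ee_rot: [[-0.013, 0.999, 0.05], [1.0, 0.013, 0.015], [0.015, 0.05, -0.999]]
ft_force: [5.0, 1.8, -1.5]
opening: -0.0
```

Contact at 5 N. I'm holding for 1.5 s with a slight pull towards the post.

>>> step_arm(increments=[0,-0.03,-0.2,0,0,0,-0.03,-0.2,0,0,0,-0.03,-0.2,0,0,0,-0.03,-0.2,0,0,0,-0.03,-0.2,0,0])

```text
time_s: 34.1
eef_pos: [0.5268, -0.0973, 0.0338]
ee_rot: [[-0.013, 0.998, 0.054], [1.0, 0.012, 0.015], [0.014, 0.054, -0.998]]
ft_force: [6.3, 4.1, -3.2]
opening: -0.0001
```

>>> step_arm(increments=[0,-0.03,-0.2,0,0,0,-0.03,-0.2,0,0,0,-0.03,-0.2,0,0,0,-0.03,-0.2,0,0,0,-0.03,-0.2,0,0])

```text
time_s: 34.6
eef_pos: [0.5269, -0.0976, 0.0341]
ee_rot: [[-0.013, 0.998, 0.058], [1.0, 0.012, 0.015], [0.014, 0.058, -0.998]]
ft_force: [6.6, 3.7, -3.7]
opening: -0.0006
```

>>> step_arm(increments=[0,-0.03,-0.2,0,0,0,-0.03,-0.2,0,0,0,-0.03,-0.2,0,0,0,-0.03,-0.2,0,0,0,-0.03,-0.2,0,0])

```text
time_s: 35.1
eef_pos: [0.5269, -0.0978, 0.0343]
ee_rot: [[-0.013, 0.998, 0.061], [1.0, 0.012, 0.014], [0.014, 0.061, -0.998]]
ft_force: [7.7, 3.9, -3.6]
opening: 0.0
```

```bash
python3 -c "
from h import *
rel()
s=snap('scene','s20'); im=s['image'][:,:,::-1]
cv2.imwrite('pics/s20b.png',cv2.resize(im[175:235,150:270],None,fx=6,fy=6,interpolation=cv2.INTER_CUBIC))"
```

```text
t 35.1 along,lat mm 111.6 27.3 beam-from-slab-y -0.0367 z 0.0343 Ftool [3.7 7.5 4.1] Mz -0.02 tilt [0.061 0.014] open 0.0
```

View pics/s20b.png

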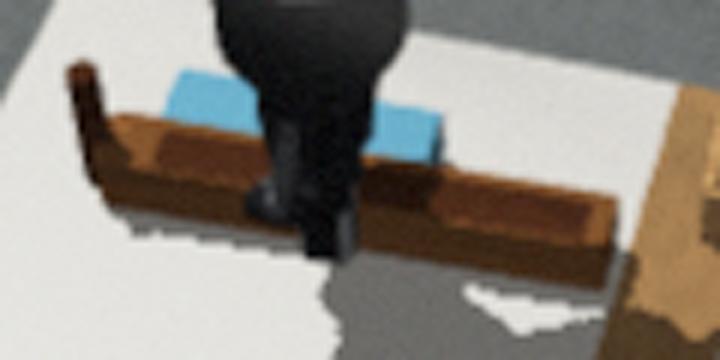

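The fork is still on the post at (105,150), and 6–8 N was held for about 1.5 s. I'm backing off straight and clearing away.

>>> step_arm(increments=[0,0,0.2,0,0,0,0,0.6,0,0,0,0,1.5,0,0,0,0,3,0,0,0,0,4,-3,0])

```text
time_s: 35.65
eef_pos: [0.5638, -0.0974, 0.0641]
ee_rot: [[-0.012, 0.998, 0.055], [1.0, 0.012, 0.015], [0.015, 0.055, -0.998]]
ft_force: [0.0, 0.1, -0.3]
opening: -0.0
```

>>> step_arm(increments=[0,0,4,-5,0,0,0,8,-10,0,0,0,12,-15,0,0,0,16,-19,0,0,0,18,-20,0])

```text
time_s: 36.15
eef_pos: [0.7213, -0.0984, 0.2647]
ee_rot: [[-0.012, 0.998, 0.056], [1.0, 0.011, 0.015], [0.014, 0.056, -0.998]]
ft_force: [0.1, -0.4, -0.0]
opening: -0.0001
```

>>> step_arm(increments=[0,5,4,0,0,0,10,8,0,0,0,15,8,0,0,0,20,8,0,0,0,20,8,0,0])

```text
time_s: 36.65
eef_pos: [0.7987, 0.107, 0.2716]
ee_rot: [[-0.015, 0.998, 0.055], [1.0, 0.014, 0.016], [0.015, 0.055, -0.998]]
ft_force: [-0.9, -0.9, 0.5]
opening: 0.0
```

```bash
python3 - <<'E'
from h import *
rel()
P=np.load('slab.npz')['post']
def draw(name,box,k,th,out):
    s=np.load(f'pics/{name}.npz'); x0,y0,x1,y1=box
    im=cv2.resize(np.ascontiguousarray(s['image'][:,:,::-1])[y0:y1,x0:x1],None,fx=k,fy=k,interpolation=cv2.INTER_CUBIC)
    f=lambda X:[int(round((p-o+.5)*k)) for p,o in zip(proj(s,X),(x0,y0))]
    a=th+.025; d=np.array([np.sin(a),np.cos(a)]); n=np.array([d[1],-d[0]])
    L=lambda a_,b_,z:f([*(P+n*a_/1000+d*b_/1000),z])
    for a_,b_ in [(-15,9.4),(-9,3.4),(9,3.4),(15,9.4),(15,60),(-15,60),(-15,230),(15,230)]: cv2.circle(im,L(a_,b_,.05),2,(0,255,0),-1)
    for a_,b_ in [(-15,25),(-45,25),(-15,145),(-45,145)]: cv2.circle(im,L(a_,b_,.05),2,(0,0,255),-1)
    cv2.imwrite(f'pics/{out}.png',im)
snap('scene','s21'); snap('top','t21')
draw('s21',(150,175,270,235),6,-.04,'s21c'); draw('t21',(260,135,350,195),8,-.04,'t21c')
s=np.load('pics/s21.npz'); w=lambda u,v,z=.05:ray(s,(150+u/6-.5,175+v/6-.5),z)[:2]
cv2.imwrite('pics/s21f.png',s['image'][:,:,::-1])
E
```

```text
t 36.65 along,lat mm 312.2 301.9 beam-from-slab-y -0.0393 z 0.2716 Ftool [-0.9 -0.9 -0.5] Mz 0.05 tilt [0.055 0.016] open 0.0
```

View pics/s21c.png

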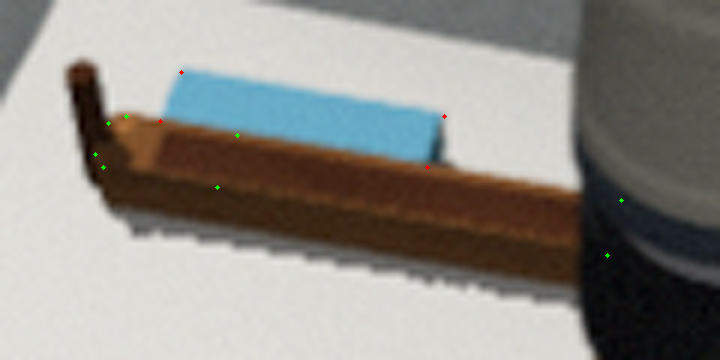

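View pics/t21c.png

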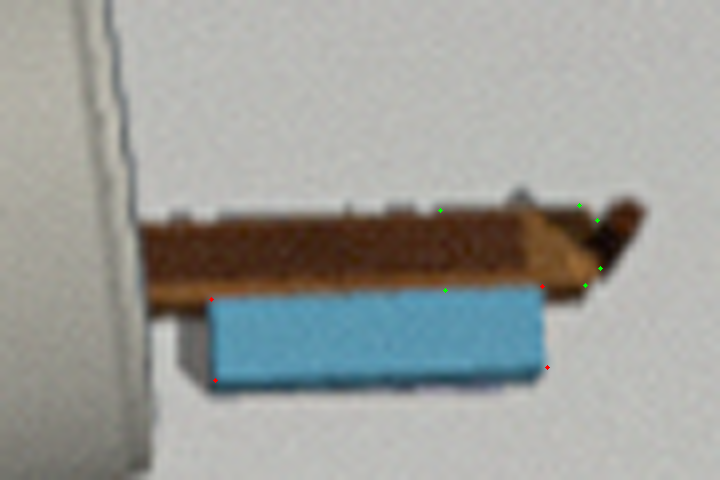

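View pics/s21f.png

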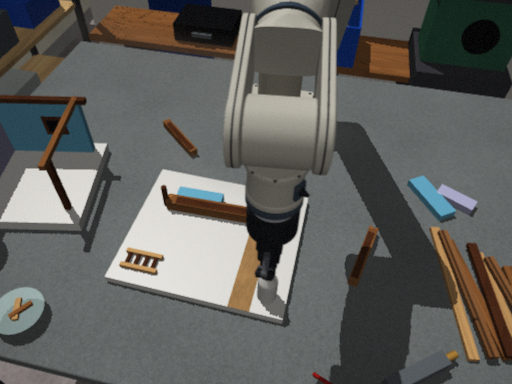

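The wall corners fall on the -0.04 rad model, the prong tips sit on the nested outline ((600,268) in the top crop), and the beam is flush along the wall. The ladder hasn't moved, and the arm is in the clear. I'm letting it settle, then handing in.

>>> step_arm(increments=[0,0,0,0,0,0,0,0,0,0,0,0,0,0,0])

```text
time_s: 37.05
eef_pos: [0.7986, 0.1056, 0.2715]
ee_rot: [[-0.015, 0.998, 0.055], [1.0, 0.015, 0.015], [0.015, 0.055, -0.998]]
ft_force: [-0.3, -0.1, -0.5]
opening: -0.0003
```

```bash
python3 -c "
from h import *
rel(); print(ctrl.hand_in())"
```

```text
t 37.05 along,lat mm 310.8 301.8 beam-from-slab-y -0.0395 z 0.2715 Ftool [-0.1 -0.3  0.5] Mz -0.02 tilt [0.055 0.015] open -0.0003
the job is handed in; nothing more can be done
None
```

The sill is left with its fork on the post and its side flush along the blue wall, and I handed the job in at about 37 s. I gripped the beam and pushed the fork on to the post while it stood about 0.78 rad askew (6–10 N). I then swung it round the post to the wall, let go, and pressed it against the wall with shut fingers at 6–8 N for about 1.5 s.

**Last checks:**
- **Fork:** its tips lie within about 1–2 mm of the fully nested outline in both views.
- **Wall and beam:** the wall is turned about -0.04 rad, and the beam lies along it.
- **Robot:** the arm is clear and reads no load.
- **Bystanders:** the ladder is unmoved in the last pictures. The trough and glue bottle were hidden by the arm in those, but nothing touched them on the way.

**What went wrong on the way:**
- **First press:** the gripped press had the beam slightly over-rotated (about -0.06 to -0.07 rad by image), which is over the 0.06 limit, so it may not have counted.
- **Fork slip:** in the first shut-finger press the fork slid back about 3–5 mm. I pushed it home again from the plain end, peaking at 15 N (limit 25 N), and repeated the press with the fork nested.
- **Tool tilt:** the tool drifted to about 0.05 rad of tilt, which the moves could not correct.

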